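# Press column cartridges and sort them by lever travel

## Task

Press the pistons of the packed steel cartridges home and sort the cartridges by how far they give. Lay each in the press's cradle with its piston stem toward the ram, press the lever down until the resistance firms up, note how far it went, do not force it, and let it come back up: one that firms up before the scale's long line (18 mm of ram travel) is well packed and goes into a bay of the sloping rack, lying down the slope; one that goes past the line is underpacked and goes into the steel tray. Leave the flask and the pipette bulb behind the press where they stand.

Things in the scene. Friction and masses are not known exactly. Their poses are not given: they have to be found in the camera images.
- cartridge_1: Column cartridge (all alike, some absent): steel tube 26 mm across, at each end a hexagonal fitting 34 mm across flats, 14 mm long; 98 mm long over the fittings, 0.2 kg. Lies on a flat, axis 17 mm up. Origin on the axis at mid-length; x points along the tube to the piston stem's end. It may lie on any of its six flats, so y and z may point anywhere round the axis. The bare tube is 70 mm long.
- stem_1 (a point): Face of the white button (14 mm across) on cartridge_1's piston stem; at the start 73 mm from the cartridge's origin along x, 24 mm out of the fitting. A seal holds it (4 N): it stays where it is pushed. It goes in 4 to 16 mm, then bottoms hard on the packed bed inside (bed_1_c0 in the rules; no pose is given). Nothing outside shows the stroke before pressing.
- cartridge_2: Column cartridge (all alike, some absent): steel tube 26 mm across, at each end a hexagonal fitting 34 mm across flats, 14 mm long; 98 mm long over the fittings, 0.2 kg. Lies on a flat, axis 17 mm up. Origin on the axis at mid-length; x points along the tube to the piston stem's end. It may lie on any of its six flats, so y and z may point anywhere round the axis. The bare tube is 70 mm long.
- stem_2 (a point): Face of the white button (14 mm across) on cartridge_2's piston stem; at the start 73 mm from the cartridge's origin along x, 24 mm out of the fitting. A seal holds it (4 N): it stays where it is pushed. It goes in 4 to 16 mm, then bottoms hard on the packed bed inside (bed_2_c0 in the rules; no pose is given). Nothing outside shows the stroke before pressing.
- cartridge_3: Column cartridge (all alike, some absent): steel tube 26 mm across, at each end a hexagonal fitting 34 mm across flats, 14 mm long; 98 mm long over the fittings, 0.2 kg. Lies on a flat, axis 17 mm up. Origin on the axis at mid-length; x points along the tube to the piston stem's end. It may lie on any of its six flats, so y and z may point anywhere round the axis. The bare tube is 70 mm long.
- stem_3 (a point): Face of the white button (14 mm across) on cartridge_3's piston stem; at the start 73 mm from the cartridge's origin along x, 24 mm out of the fitting. A seal holds it (4 N): it stays where it is pushed. It goes in 4 to 16 mm, then bottoms hard on the packed bed inside (bed_3_c0 in the rules; no pose is given). Nothing outside shows the stroke before pressing.
- cartridge_4: Column cartridge (all alike, some absent): steel tube 26 mm across, at each end a hexagonal fitting 34 mm across flats, 14 mm long; 98 mm long over the fittings, 0.2 kg. Lies on a flat, axis 17 mm up. Origin on the axis at mid-length; x points along the tube to the piston stem's end. It may lie on any of its six flats, so y and z may point anywhere round the axis. The bare tube is 70 mm long.
- stem_4 (a point): Face of the white button (14 mm across) on cartridge_4's piston stem; at the start 73 mm from the cartridge's origin along x, 24 mm out of the fitting. A seal holds it (4 N): it stays where it is pushed. It goes in 4 to 16 mm, then bottoms hard on the packed bed inside (bed_4_c0 in the rules; no pose is given). Nothing outside shows the stroke before pressing.
- press: Grey packing press, fixed, base 100 x 230 mm (x, y), 14 mm thick. Origin under the middle of the base, z up; the ram pushes toward its +y. Along its y: backstop face at +97 mm (its top 55 mm up), cradle centre +45, ram block -45 to -105 mm (44 mm wide, 106 mm high, scale disc on its -x side up to 131 mm high), then the lever.
- press_cradle (a point): Where a cartridge's origin belongs: 47 mm above the bench, 33 above the base. Axis along the press's y, stem toward the press's -y (the ram); its plain end is then 3 mm from the backstop, and the ram pushes it home. Two V saddles 8 mm thick carry the bare tube 27 mm to either side; fingers have 46 mm between them. Up to 3 mm off along y the tube still lies down in the saddles.
- press_ram_nose (a point): Face of the ram's steel nose (20 mm across), on the cradle's axis; at rest 78 mm from press_cradle on its -y side, 8 mm short of the button of a cartridge that lies at the backstop. It moves toward +y by 40 mm per rad of the lever (sector gear).
- press_lever (a joint): Lever angle, rad: 0 at rest (up), grows as the grip goes down, limit 0.65. A spring returns it. The grip takes 2 to 5 N while the ram runs free or pushes the stem; when the piston bottoms it firms up abruptly, between 0.30 and 0.60 rad. Scale: a line per 2 mm of ram travel; the long line is at 18 mm = 0.45 rad (10 mm of piston stroke for a cartridge at the backstop).
- press_pivot (a point): The lever's pivot, 87 mm above the bench: its axis runs along the press's x. Pressing the grip turns the lever about the press's +x, so that the grip, on the -y side, goes down.
- press_handle (a point): Middle of the lever's black cross grip: 22 mm thick, 70 mm long, along the press's x; 90 mm from the pivot. At rest it stands 82 mm from the pivot toward the press's -y and 37 mm above it (0.42 rad above level); at 0.55 rad it is 12 mm below the pivot. Press it from above with closed fingers.
- rack: Fixed aluminium rack: a plate 118 x 256 mm (along its x, y) that slopes 18 degrees down toward its -x, where a lip 10 mm high stops things. Origin at bench level under its middle, z up; the plate is 46 mm up there. Four bays along y, 62 mm apart, parted by black nibs 12 mm high, 6 mm wide, near the upper and lower edges only. A cartridge lies in a bay with its axis down the slope.
- rack_bay_1 (a point): Bay 1 of the rack: where a cartridge's origin lies when its lower end rests on the lip, 17 mm off the sloping plate.
- rack_bay_2 (a point): Bay 2 of the rack: where a cartridge's origin lies when its lower end rests on the lip, 17 mm off the sloping plate.
- rack_bay_3 (a point): Bay 3 of the rack: where a cartridge's origin lies when its lower end rests on the lip, 17 mm off the sloping plate.
- rack_bay_4 (a point): Bay 4 of the rack: where a cartridge's origin lies when its lower end rests on the lip, 17 mm off the sloping plate.
- tray: Fixed open steel rework tray, 136 mm (x) by 262 mm (y), walls 3 mm thick and 20 mm high, floor 3 mm. Origin under its middle, z up. Four cartridges fit side by side, 62 mm apart along the tray's y, each along the tray's x.
- flask_conical_50: Small glass conical flask, 50 mm across, 85 mm high, standing behind the press; a bystander. Origin under its middle.
- pipette_bulb: Red rubber pipette bulb, 51 mm across, 73 mm high, standing behind the press; a bystander. Origin under its middle.

How it is judged:
By the outcome, as a careful person would: the job done as asked, in the order asked, and still so for the second after the job is handed in, with the robot touching nothing.
Of cartridge_1, cartridge_2, cartridge_3, cartridge_4 only 3 to 4 are there at a start; the rules pass over those that are not, and their reading is None.
At some moment in a run one of cartridge_1, cartridge_2, cartridge_3, cartridge_4 may be knocked a few centimetres aside while the robot is not near it.
Once in a run the grip may slacken for a moment while it holds something.
It also fails if it takes over 210 s, if anything falls off the work surface, if the arm or the gripper's body presses on something with over 40 N, if the wrist force passes 120 N, or if a joint passes its speed limit or range.

## Robot

A 6-joint arm with a two-finger parallel gripper is mounted at the origin on a cart in front of the work surface, level with it; the furniture and walls round the work are solid. World frame = base frame: x ahead of the robot, y to its left, z up, the work surface at z = 0. Lengths are in mm, angles in rad, forces in N, time in s.
With the tool pointing down it reaches from about 275 to 750 mm from the base axis. Payload 10.2 kg.
Tool frame: the origin (TCP) lies at the very end of the fingers, on their centre line; the grasp point (between the pads) lies 19 mm behind it; x points along the fingers, y is the direction in which the jaws open and shut, and the axes are right-handed (so a half turn about x gives the same grasp; the last joint's range is limited). The gripper opens to 85 mm and grips with 20 to 120 N. Pads are 22 mm wide; open, the fingers measure 114 mm over their backs; the gripper's body (76 mm by 85 mm) begins 54 mm behind the grasp point. The pads swing forward as they close: fully open they stand 13 mm farther back than shut.
Start: joints at [1.008, 0.313, 1.498, -0, 1.331, -0.223], TCP at [174.995, 494.983, 231.294] pointing down, gripper open.
Joint ranges: [-2.94, 2.94], [-0.97, 2.17], [0.19, 2.56], [-1.23, 4.37], [0.02, 3.11], [-2.88, 2.88]. Speed limits (rad/s): [2.39, 2.39, 3.01, 3.14, 3.14, 3.14].

## Interface

Orientations are given as a unit quaternion [w, x, y, z].
In Python, from rig import ctrl, viewer, order gives the robot as it stands. The module is installed in compiled form; this text tells all that it offers.
- The arm moves only by the tool carry_out, never from a script. Its argument "deltas" is a list of rows, each a list of 7 numbers: the gripper command: -1 is fully open, 1 is shut, values between are in proportion, then the shift along the tool's x, y, z in mm, then the turn, a rotation vector about the tool's x, y, z in degrees. A call has exactly 5 rows; each row is the pose to reach, as a shift and turn from the pose commanded when the call began, along the tool's axes at that moment; what a row does not reach only later rows make up. A row lasts 1/8 s, in which the tool goes at most 62.5 mm and 10.7 degrees, less where a joint would pass 70% of its speed; a pose out of reach is approached as far as the arm can. A call with a gripper value outside its range is refused whole. The fingers move at their own pace and stop on an object; "newtons" is the grip in N (left out, the last holds). Time passes only in rows, so rows that repeat a pose let the fingers close, or fill a call up. It gives the time, the measured TCP pose, the force and the opening at its end, in the units of the state.
- ctrl.sense(): the state, without advancing time (a new reading comes with each control period).
- viewer.capture(name): name is "scene" or "top"; returns the picture (384x512x3 uint8, red, green, blue); there is no depth.
- viewer.calibration(name): a dict with "fx", "fy", "cx", "cy" (pixels), "xyz" and "attitude" of the camera in the world. Camera axes: x right, y down, z forward; pixel columns grow to the right and rows downward; lengths in mm; the calibration is good to about 2 mm. A picture is of the moment at which its call begins. calibration takes no time and is no camera call.
- order.finish_job(): hands the job in, once; it reports no verdict.
The state is a dict: "time_s": time; "joints": joint angles; "dq": joint speeds; "tau": joint torques, N m; "eef_pos": TCP position; "ee_rot": TCP orientation; "force": force on the tool from outside, world axes, zero at the start; "wrist_torque": the same for the moment, N m; "grip_width": opening from 0.0 (shut) to 1.0 (fully open).
Only numpy, scipy, OpenCV 4.12 (cv2) and the standard library are available. Lean on these libraries where they do the work, as an engineer would, in place of code of your own. Each camera call takes 0.05 s, during which the arm holds its last target. There are 200 camera calls.

## Working session

There is one attempt and no reset: what is moved stays moved. The work goes in short steps, Python scripts to look and compute and a tool call to move; the robot and the scene stay as the last step left them, time stands still between calls to the robot, and variables do not carry over. Pictures are saved under pics/ and viewed, about 12 in all and at most 16, crops included, and the job is handed in when it is done.

Besides the shell and the picture viewer there is one more tool, called after "Request:" as a command line: name --pt "numbers of a row" for each row, then --argument value for the rest. carry_out: Moves the arm, as the interface text tells. Its arguments: {"type":"object","properties":{"deltas":{"type":"array"},"newtons":{"type":"number"}},"required":["deltas"]}

```bash
ls; mkdir -p pics
python3 - <<'E'
from rig import ctrl, viewer
import cv2
for n in("scene","top"):
    im=viewer.capture(n); cv2.imwrite(f"pics/{n}0.png",cv2.resize(im[:,:,::-1],(800,600),interpolation=cv2.INTER_CUBIC)); cv2.imwrite(f"pics/{n}0raw.png",im[:,:,::-1])
    print(viewer.calibration(n))
print(ctrl.sense())
E
```

```text
pics
{'fx': 485.0059202179184, 'fy': 485.0059202179184, 'cx': 250.5213114886597, 'cy': 191.77669002000195, 'xyz': array([   12.14262957, -1096.45312425,   911.97390376]), 'attitude': array([-0.4622493 ,  0.85551039, -0.20189728,  0.11689759])}
{'fx': 411.85601560938426, 'fy': 411.85601560938426, 'cx': 251.97316595355312, 'cy': 196.14730235951848, 'xyz': array([ 302.97950157,   14.10118274, 1568.49368404]), 'attitude': array([ 0.07532089, -0.69448042,  0.71273256, -0.0635295 ])}
{'time_s': 0.1, 'joints': array([ 1.00760349e+00,  3.13380595e-01,  1.49835758e+00, -1.11700960e-05,
        1.33099782e+00, -2.23414961e-01]), 'dq': array([ 0.00089421, -0.0021586 , -0.0033959 ,  0.00132233, -0.00042195,
       -0.00097674]), 'tau': array([ 3.67447617e-03, -4.12897503e+01, -2.60140729e+01, -1.00975712e-04,
        3.02623332e-03, -3.13632256e-05]), 'eef_pos': array([174.86697907, 494.77892996, 230.80051388]), 'ee_rot': array([ 0.69677562,  0.1191768 ,  0.69707838, -0.11992648]), 'force': array([0.31010853, 0.28728059, 0.66787276]), 'wrist_torque': array([ 0.03128175,  0.01565116, -0.00232629]), 'grip_width': 1.0036340751410537}
```

View pics/scene0.png

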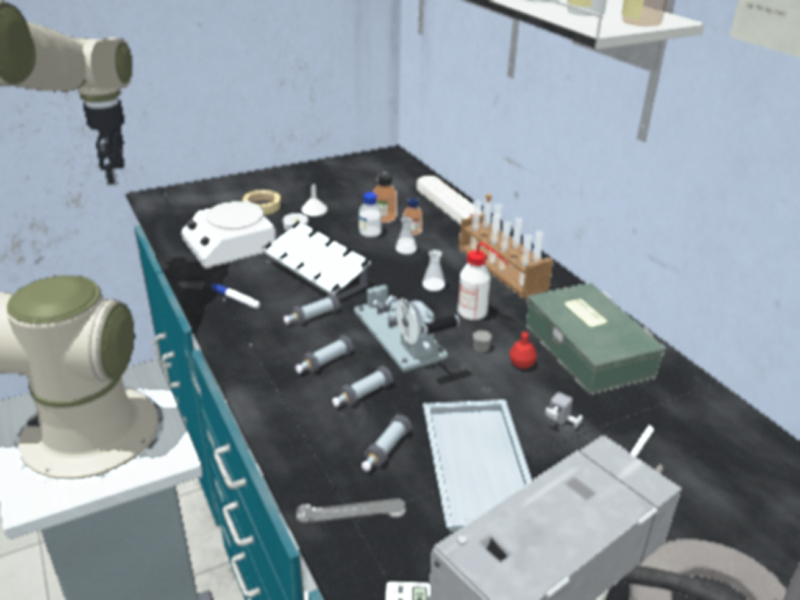

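View pics/top0.png

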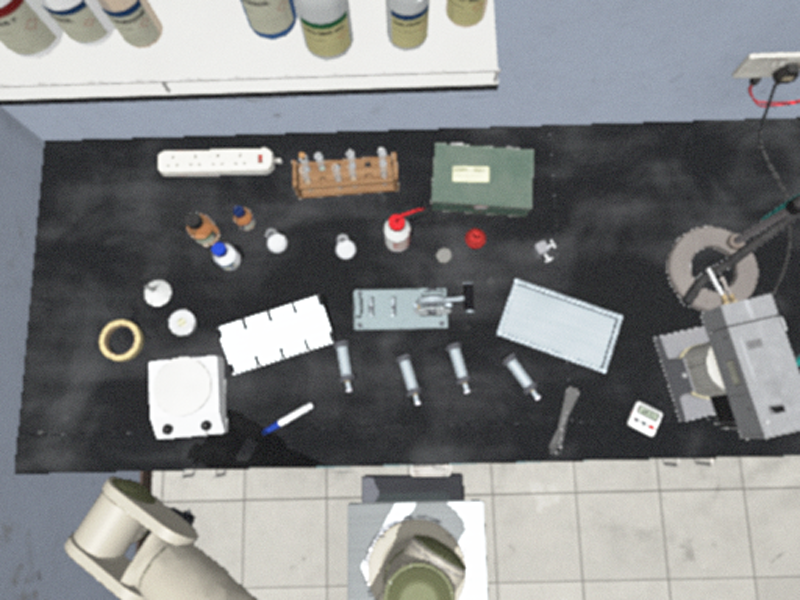

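```bash
cat > h.py <<'E'
import numpy as np, cv2
from rig import ctrl, viewer, order
from scipy.spatial.transform import Rotation as R
C={n:viewer.calibration(n) for n in("scene","top")}
def rot(q): return R.from_quat(np.r_[q[1:],q[0]])
def ray(n,uv):
    c=C[n]; uv=np.atleast_2d(uv).astype(float)
    d=np.c_[(uv[:,0]-c['cx'])/c['fx'],(uv[:,1]-c['cy'])/c['fy'],np.ones(len(uv))]
    return c['xyz'],rot(c['attitude']).apply(d)
def plane(n,uv,z):
    o,d=ray(n,uv); return o+d*((z-o[2])/d[:,2])[:,None]
def proj(n,p):
    c=C[n]; q=rot(c['attitude']).inv().apply(np.atleast_2d(p)-c['xyz'])
    return np.c_[q[:,0]/q[:,2]*c['fx']+c['cx'],q[:,1]/q[:,2]*c['fy']+c['cy']]
def cap(n): return viewer.capture(n)[:,:,::-1].copy()
def crop(im,x0,y0,x1,y1,k,f):
    cv2.imwrite("pics/"+f,cv2.resize(im[y0:y1,x0:x1],None,fx=k,fy=k,interpolation=cv2.INTER_CUBIC))
E
python3 - <<'E'
from h import *
im=cv2.imread("pics/top0raw.png"); crop(im,130,170,410,270,2.85,"c_top.png")
im2=cv2.imread("pics/scene0raw.png"); crop(im2,160,130,360,345,2.75,"c_sc.png")
g=im.max(2)
for n,z,(x0,y0,x1,y1) in(("top",20,(200,210,360,265)),):
    m=np.zeros_like(g); m[y0:y1,x0:x1]=(g[y0:y1,x0:x1]>75)
    k,l,s,c=cv2.connectedComponentsWithStats(m)
    for i in range(1,k):
        if s[i][4]<40: continue
        ys,xs=np.where(l==i); P=plane(n,np.c_[xs,ys],17)[:,:2]
        r=cv2.minAreaRect(P.astype(np.float32)); mu=P.mean(0); w,v=np.linalg.eigh(np.cov((P-mu).T)); 
        t=(P-mu)@v[:,1]; print(s[i],c[i].round(1),mu.round(1),v[:,1].round(3),t.min().round(),t.max().round(),np.array(r[1]).round())
E
```

```text
[200 210  27  42 562] [212.9 228.9] [490.2 187.5] [-0.912 -0.41 ] -87.0 94.0 [158.  98.]
[226 210  61   2  98] [251.8 210.4] [557.1  38.2] [0.017 1.   ] -130.0 99.0 [229.   4.]
[317 210  43  20 542] [342.4 216.6] [ 523.9 -304.3] [0.228 0.974] -69.0 98.0 [159.  72.]
[243 214  11  11  47] [247.5 218.6] [525.8  55.4] [-0.5    0.866] -19.0 17.0 [28. 36.]
[285 219  20  35 282] [293.8 234.9] [ 459.7 -117.4] [-0.968 -0.251] -61.0 67.0 [128.  38.]
[240 226  30  34 353] [258.7 240.7] [441.   15.2] [-0.835 -0.55 ] -55.0 76.0 [128.  96.]
[321 226  26  31 283] [333.7 240.6] [ 434.4 -265.5] [-0.835 -0.55 ] -58.0 68.0 [126.  38.]
```

View pics/c_top.png

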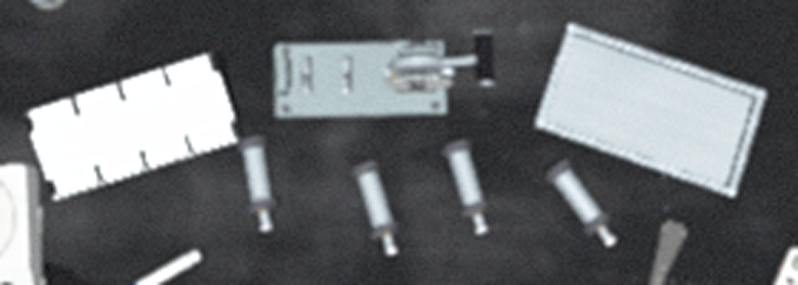

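View pics/c_sc.png

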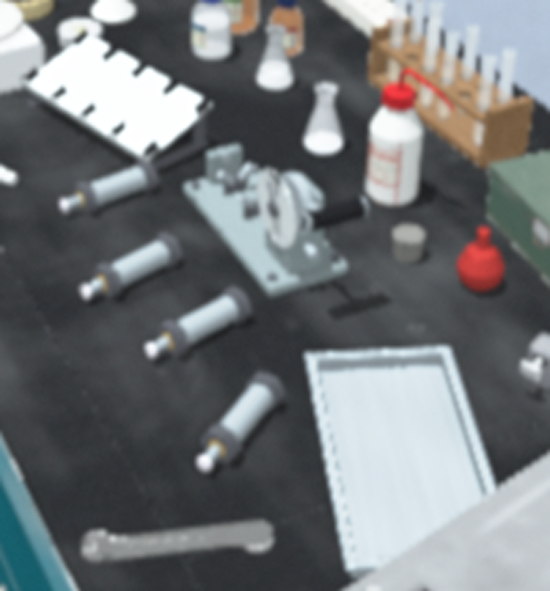

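```bash
cat >> h.py <<'E'
def cart(im,box,thr=125,z=20,n="top",amin=60):
    """bright tubes in box: centre, axis dir (world) on plane z, length, width"""
    x0,y0,x1,y1=box; k=6
    g=cv2.resize(im[y0:y1,x0:x1].max(2),None,fx=k,fy=k,interpolation=cv2.INTER_CUBIC)
    m=(g>thr).astype(np.uint8); N,l,s,c=cv2.connectedComponentsWithStats(m); out=[]
    for i in range(1,N):
        if s[i][4]<amin*36 : continue
        ys,xs=np.where(l==i); P=plane(n,np.c_[(xs+.5)/k-.5+x0,(ys+.5)/k-.5+y0],z)[:,:2]
        r=cv2.minAreaRect(P.astype(np.float32)); mu=P.mean(0); w,v=np.linalg.eigh(np.cov((P-mu).T)); a=v[:,1]
        out.append((np.array(r[0]).round(1),mu.round(1),np.degrees(np.arctan2(a[1],a[0])).round(1),np.array(r[1]).round(1),round(r[2],1),cv2.boxPoints(r).round(1).tolist()))
    return out
E
python3 - <<'E'
from h import *
im=cv2.imread("pics/top0raw.png")
for t in(110,140):
  print(t)
  for o in cart(im,(205,216,360,262),t,20,amin=50): print(o[:5])
print("tray")
for o in cart(im,(312,172,410,245),120,15,amin=1000): print(o)
print("press")
for o in cart(im,(222,182,310,213),95,14,amin=300): print(o)
print("rack")
for t in(120,): 
  for o in cart(im,(136,185,216,245),t,46,amin=800): print(o)
k=6;x0,y0=136,185
g=cv2.resize(im[185:245,136:216].max(2),None,fx=k,fy=k,interpolation=cv2.INTER_CUBIC); cn,_=cv2.findContours((g>150).astype(np.uint8),0,1); c=max(cn,key=cv2.contourArea); q=cv2.boxPoints(cv2.minAreaRect(c)); print(np.c_[(q[:,0]+.5)/k-.5+x0,(q[:,1]+.5)/k-.5+y0].round(1))
print(proj("top",[[0,0,0]]),proj("scene",[[0,0,0]]))
E
```

```text
110
(array([ 502. , -296.9]), array([ 509.7, -318.5]), np.float64(77.3), array([140.7,  51.2]), 88.5)
(array([468. , 159.4]), array([472.9, 160.2]), np.float64(-170.8), array([126. ,  29.2]), 9.2)
(array([ 455.8, -118.1]), array([ 460.7, -116.9]), np.float64(-165.6), array([124.3,  29. ]), 14.4)
(array([431.2,   2.3]), array([436. ,   3.8]), np.float64(-163.9), array([125.1,  29.1]), 15.7)
(array([ 429.1, -269. ]), array([ 433.8, -265.3]), np.float64(-146.4), array([123.5,  29.9]), 34.2)
140
(array([ 502.6, -298.8]), array([ 510. , -319.7]), np.float64(77.2), array([136.9,  50. ]), 88.5)
(array([483.6, 161.6]), array([483.3, 161.6]), np.float64(-170.8), array([75.2, 25.8]), 9.2)
(array([ 471.2, -114.2]), array([ 471.1, -114.2]), np.float64(-165.7), array([76.2, 25.7]), 14.1)
(array([ 442.4, -259.9]), array([ 442.1, -259.8]), np.float64(-146.2), array([75.5, 26.4]), 34.0)
(array([446. ,   6.5]), array([445.6,   6.5]), np.float64(-164.1), array([76.1, 25.6]), 15.7)
tray
(array([ 557.2, -364.9]), array([ 556.1, -365.8]), np.float64(68.2), array([281.5, 154.8]), 68.2, [[433.20001220703125, -466.8999938964844], [577.0, -524.2999877929688], [681.2999877929688, -262.79998779296875], [537.5, -205.39999389648438]])
press
(array([6.086e+02, 6.000e-01]), array([608.5,  16.5]), np.float64(90.7), array([107. , 277.1]), 0.0, [[555.0999755859375, 139.1999969482422], [555.0999755859375, -138.0], [662.0999755859375, -137.89999389648438], [662.0999755859375, 139.1999969482422]])
rack
(array([547.3, 322.6]), array([547. , 322.3]), np.float64(106.0), array([130.2, 266.7]), 16.6, [[446.79998779296875, 431.79998779296875], [523.0, 176.1999969482422], [647.7000122070312, 213.39999389648438], [571.5999755859375, 469.0]])
[[137.2 208.8]
 [204.5 187.1]
 [214.8 219. ]
 [147.5 240.7]]
[[266.28545963 364.05309437]] [[ 57.6157486  276.58493309]]
```

Run:
```python
from h import *
im=cv2.imread("pics/top0raw.png"); g=im.max(2).astype(float)
def edges(p,lo):
    r=[]
    th=(p.max()*.9+np.percentile(p,10))/2
    for i in range(len(p)-1):
        if (p[i]-th)*(p[i+1]-th)<0: r.append(lo+i+(th-p[i])/(p[i+1]-p[i]))
    return r
for row in (203,205,207,209): print(row,np.round(edges(g[row,215:300],215),1))
for col in (229,240,248,256,262,283): print(col,np.round(edges(g[175:225,col],175),1))
for uv in ((226.5,207),(286.8,207)): print(plane("top",uv,14))
# projected axis dir
print(g[183:214:2,222:300:3].astype(int))
```

```text
203 [226.  286.3]
205 [225.9 286.3]
207 [225.9 286.4]
209 [225.9 286.2]
229 [184.7 210.9]
240 [184.7 210.6]
248 [184.6 210.6]
256 [184.5 210.3]
262 [184.2 210.4]
283 [183.7 209.7]
[[573.38323468 135.04360684  14.        ]]
[[567.0730661  -95.70243101  14.        ]]
[[ 49  44  40  42  49  54  46  44  45  48  42  52  58  52  56  73  85  86
   70  77  84  79  73  71  73  39]
 [ 44  48 139 128 137 143 138 146 148 149 152 151 159 163 162 165 193 148
  126 141 143 138  69  66  72  44]
 [ 53  77 191 169 208 208 205 203 205 202 206 202 202 195 200 202 187 173
  186 182 166 149  66  61  76  36]
 [ 51  77 193 170 206 192 205 198 202 199 179 200 199 204 201 193 139 157
  180 173 149 134  82  93 132  74]
 [ 51  69 194 133 206 186 198 205 203 195 181 199 199 201 204 169 196 221
  231 221 198 196 214 213 212 100]
 [ 48  65 199 125 203 203 199 200 197 204 188 199 198 203 204 155 178 170
  168 156 152 177 163 101  94  45]
 [ 51  69 199 137 203 201 194 203 203 196 155 200 201 199 209 180 141 122
  126 127 149 209 213  73  72  46]
 [ 48  67 202 139 200 147 197 202 204 199 138 202 206 199 189 172 181 1
[... 210 characters left out ...]
89 158 142
  119 148 161 177  68  66  65  67]
 [ 49  66 168 190 202 207 196 199 204 204 205 204 201 200 205 202 196 202
  201 202 202 189  59  63  65  67]
 [ 58  73 202 201 204 201 207 206 203 201 202 203 197 204 206 203 203 202
  204 204 178 194  51  55  58  56]
 [ 51  66 181 168 200 204 206 205 206 203 204 207 206 204 203 202 203 206
  206 205 141 196  49  48  56  59]
 [ 51  60 197 171 199 204 204 198 200 197 194 192 193 190 190 178 172 172
  172 168 158 166  48  51  55  57]
 [ 45  49 111 108  96  98  92  86  93  96  92  87  85  81  72  55  56  60
   56  54  52  48  52  50  47  56]
 [ 58  53  50  56  55  51  56  57  68  71  66  64  66  52  53  49  50  57
   61  62  54  60  41  48  48  49]]
```

Run:
```python
from h import *
P=plane("top",[(226,198.05),(286.3,196.85),(256.1,197.45)],14); print(P.round(1)); d=P[0]-P[1]; print(np.linalg.norm(d), "press +y dir deg",np.degrees(np.arctan2(d[1],d[0])))
yv=d/np.linalg.norm(d); O=P[2]; O[2]=0
cr=O+45*yv+[0,0,47]; print("cradle",cr.round(1)); xv=np.array([yv[1],-yv[0],0])
piv=O+[0,0,87]
# scene check: project items
for nm,p in(("cradle",cr),("cornerNE",O+115*yv+50*xv+[0,0,14]),("cNW",O+115*yv-50*xv+[0,0,14]),("cSE",O-115*yv+50*xv+[0,0,14]),("cSW",O-115*yv-50*xv+[0,0,14]),
  ("c1",[483.5,161.6,20]),("c2",[446,6.5,20]),("c3",[471,-114.2,20]),("c4",[442.3,-259.9,20])):
    s=proj("scene",p)[0]; print(nm,s.round(1),"crop",((s-[160,130])*2.75).round())
q=np.array([[137.2,208.8],[204.5,187.1],[214.8,219.],[147.5,240.7]])
lo=plane("top",q[[0,3,2]],28);hi=plane("top",q[[0,1]],65)
print(plane("top",q[:2],65).round(1),plane("top",q[2:],32).round(1))
im=cv2.imread("pics/scene0raw.png")
for o in cart(im,(170,180,280,310),140,20,"scene",amin=50): print(o[:5])
print(ctrl.sense()['time_s'])
```

```text
[[608.4 136.6  14. ]
 [606.6 -95.4  14. ]
 [607.5  20.6  14. ]]
231.9470875498179 press +y dir deg 89.56900284731078
cradle [607.9  65.6  47. ]
cradle [248.1 195.7] crop [242. 181.]
cornerNE [252.1 190.1] crop [253. 165.]
cNW [225.3 197.1] crop [180. 184.]
cSE [285.8 227. ] crop [346. 267.]
cSW [256.8 235.7] crop [266. 291.]
c1 [201.4 197.2] crop [114. 185.]
c2 [209.2 225.6] crop [135. 263.]
c3 [233.7 246.1] crop [203. 319.]
c4 [247.5 281. ] crop [241. 415.]
[[566.8 463.7  65. ]
 [642.4 212.7  65. ]] [[525.6 178.3  32. ]
 [450.4 431.1  32. ]]
(array([543.9, 223.8]), array([549.2, 233.8]), np.float64(154.6), array([57.3, 86.2]), 64.3)
(array([746.9, 135.5]), array([748.9, 136.2]), np.float64(78.8), array([42.1, 33.4]), 61.1)
(array([627. ,  19.4]), array([610.2,  27.7]), np.float64(69.6), array([246.2, 145.8]), 89.8)
(array([491.4, 166.9]), array([490. , 166.7]), np.float64(-163.8), array([80., 41.]), 8.7)
(array([455.2,  11.9]), array([453.5,  11.9]), np.float64(-158.9), array([79.3, 36.9]), 15.5)
(array([ 479.7, -109.5]), array([ 478.4, -109.9]), np.float64(-160.9), array([79.8, 34.9]), 14.4)
(array([ 508.3, -287.8]), array([ 523.6, -269.9]), np.float64(64.1), array([185.5,  25.5]), 60.2)
(array([ 452.5, -252.5]), array([ 451.3, -253. ]), np.float64(-143.5), array([77.7, 28.6]), 33.9)
(array([ 392.2, -292.5]), array([ 392. , -293.2]), np.float64(-140.8), array([38.5, 17.3]), 36.8)
0.1
```

```bash
cat >> h.py <<'E'
def T(psi,tilt=0,axis=None):
    p=np.radians(psi); x=np.array([0,0,-1.]); y=np.array([np.cos(p),np.sin(p),0]); M=R.from_matrix(np.c_[x,y,np.cross(x,y)])
    if tilt: M=R.from_rotvec(np.radians(tilt)*np.array(axis)/np.linalg.norm(axis))*M
    return M
def st():
    s=ctrl.sense(); q=rot(s['ee_rot']); y=q.as_matrix()[:,1]
    print("t",round(s['time_s'],2),"p",s['eef_pos'].round(1),"psi",np.degrees(np.arctan2(y[1],y[0])).round(1),"F",s['force'].round(1),"w",round(s['grip_width'],3),"j",s['joints'].round(2)); return s,q
def plan(*wps):
    """waypoints (xyz, Rot): deltas all from the current pose"""
    s,q=st()
    for p,M in wps: print("shift",q.inv().apply(np.array(p)-s['eef_pos']).round(1),"turn",np.degrees((q.inv()*M).as_rotvec()).round(1))
E
python3 - <<'E'
from h import *
print(plane("top",(300.2,190.4),130))
print("handle sc", (proj("scene",[607,-116,124])-[160,130])*2.75)
plan(((484,162,100),T(-80.8)),((484,162,3),T(-80.8)))
E
```

```text
[[ 606.01995225 -137.60609218  130.        ]]
handle sc [[320.87942027 206.07486152]]
t 0.1 p [174.9 494.8 230.8] psi 70.5 F [0.3 0.3 0.7] w 1.004 j [ 1.01  0.31  1.5  -0.    1.33 -0.22]
shift [ 130.9 -210.6  402.4] turn [1.513e+02 1.000e-01 0.000e+00]
shift [ 227.9 -210.5  402.4] turn [1.513e+02 1.000e-01 0.000e+00]
```

Request:
carry_out --pt "-1 5 -21 40 0 0 0" --pt "-1 10 -42 80 0 0 0" --pt "-1 15 -63 120 0 0 0" --pt "-1 20 -84 160 0 0 0" --pt "-1 25 -105 201 0 0 0" --newtons 40

```text
time_s: 0.72
eef_pos: [330.2, 327.8, 206.0]
ee_rot: [0.697, 0.119, 0.697, -0.12]
force: [0.6, -0.0, -0.1]
grip_width: 1.002
```

Request:
carry_out --pt "-1 5 -21 40 0 0 0" --pt "-1 10 -42 80 0 0 0" --pt "-1 15 -63 120 0 0 0" --pt "-1 20 -84 160 0 0 0" --pt "-1 25 -105 201 0 0 0"

```text
time_s: 1.35
eef_pos: [484.8, 161.8, 180.9]
ee_rot: [0.697, 0.12, 0.697, -0.12]
force: [1.0, 0.4, 0.1]
grip_width: 1.005
```

Request:
carry_out --pt "-1 0 0 0 10 0 0" --pt "-1 0 0 0 20 0 0" --pt "-1 0 0 0 30 0 0" --pt "-1 0 0 0 40 0 0" --pt "-1 0 0 0 50 0 0"

```text
time_s: 1.98
eef_pos: [483.8, 163.0, 181.0]
ee_rot: [0.58, 0.404, 0.58, -0.405]
force: [0.4, -0.5, 0.0]
grip_width: 1.0
```

Request:
carry_out --pt "-1 0 0 0 10 0 0" --pt "-1 0 0 0 20 0 0" --pt "-1 0 0 0 30 0 0" --pt "-1 0 0 0 40 0 0" --pt "-1 0 0 0 50 0 0"

```text
time_s: 2.6
eef_pos: [483.8, 163.0, 181.0]
ee_rot: [-0.354, -0.612, -0.355, 0.612]
force: [-0.0, -0.2, -0.6]
grip_width: 0.995
```

Request:
carry_out --pt "-1 0 0 0 10 0 0" --pt "-1 0 0 0 20 0 0" --pt "-1 0 0 0 30 0 0" --pt "-1 0 0 0 40 0 0" --pt "-1 0 0 0 51 0 0"

```text
time_s: 3.22
eef_pos: [483.9, 163.0, 181.0]
ee_rot: [-0.058, -0.704, -0.058, 0.705]
force: [1.0, -1.0, -0.2]
grip_width: 1.0
```

Run:
```python
from h import *
plan(((484,162,90),T(-80.8)),((484,162,3),T(-80.8)))
im=cap("scene"); crop(im,160,130,360,345,2.75,"a1.png"); im=cap("top")
for o in cart(im,(205,216,315,262),140,20,amin=50): print(o[:5])
```

```text
t 3.23 p [483.9 163.  181. ] psi -80.6 F [ 1.  -1.  -0.2] w 1.0 j [ 0.1   0.33  1.61 -0.    1.2   1.5 ]
shift [91.  1. -0.] turn [0.2 0.  0. ]
shift [ 1.78e+02  1.00e+00 -1.00e-01] turn [0.2 0.  0. ]
(array([454.3, 171. ]), array([450.8, 174.5]), np.float64(-179.6), array([ 95.3, 174.3]), 89.9)
(array([ 471.4, -114.2]), array([ 471. , -114.3]), np.float64(-165.6), array([76.3, 25.6]), 14.4)
(array([445.9,   6.5]), array([445.6,   6.5]), np.float64(-164.0), array([76.3, 25.7]), 15.8)
```

View pics/a1.png

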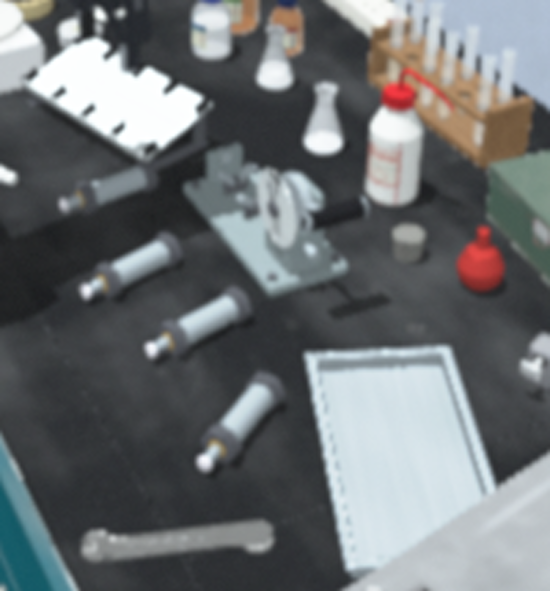

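Request:
carry_out --pt "-0.3 30 1 0 0 0 0" --pt "-0.3 60 1 0 0 0 0" --pt "-0.3 90 1 0 0 0 0" --pt "-0.3 115 1 0 0 0 0" --pt "-0.3 140 1 0 0 0 0"

```text
time_s: 3.95
eef_pos: [484.1, 162.0, 40.3]
ee_rot: [-0.062, -0.704, -0.062, 0.704]
force: [0.8, -1.2, 0.4]
grip_width: 0.653
```

Request:
carry_out --pt "-0.3 10 0 0 0 0 0" --pt "-0.3 20 0 0 0 0 0" --pt "-0.3 30 0 0 0 0 0" --pt "-0.3 37 0 0 0 0 0" --pt "-0.3 37 0 0 0 0 0"

```text
time_s: 4.58
eef_pos: [484.0, 162.0, 4.0]
ee_rot: [-0.06, -0.704, -0.06, 0.705]
force: [-0.3, 0.4, -0.6]
grip_width: 0.647
```

Request:
carry_out --pt "1 0 0 0 0 0 0" --pt "1 0 0 0 0 0 0" --pt "1 0 0 0 0 0 0" --pt "1 0 0 0 0 0 0" --pt "1 0 0 0 0 0 0"

```text
time_s: 5.2
eef_pos: [484.5, 162.1, 4.8]
ee_rot: [0.06, 0.705, 0.06, -0.704]
force: [-2.5, -1.3, 5.6]
grip_width: 0.285
```

Request:
carry_out --pt "1 -15 0 0 0 0 0" --pt "1 -40 0 0 0 0 0" --pt "1 -70 0 0 0 0 0" --pt "1 -100 0 0 0 0 0" --pt "1 -125 0 0 0 0 0"

```text
time_s: 5.82
eef_pos: [484.1, 162.0, 131.0]
ee_rot: [0.06, 0.705, 0.06, -0.704]
force: [0.5, 0.0, -3.0]
grip_width: 0.29
```

Request:
carry_out --pt "1 0 23 -21 -10 0 0" --pt "1 0 46 -42 -20 0 0" --pt "1 0 69 -64 -30 0 0" --pt "1 0 92 -85 -40 0 0" --pt "1 0 115 -106 -50 0 0"

```text
time_s: 6.45
eef_pos: [608.6, 66.1, 129.7]
ee_rot: [-0.354, -0.612, -0.354, 0.612]
force: [0.6, 0.5, -4.0]
grip_width: 0.287
```

Request:
carry_out --pt "1 0 0 0 -10 0 0" --pt "1 0 0 0 -20 0 0" --pt "1 0 0 0 -30 0 0" --pt "1 0 0 0 -30 0 0" --pt "1 0 0 0 -30 0 0"

```text
time_s: 7.08
eef_pos: [608.1, 66.8, 129.5]
ee_rot: [-0.498, -0.502, -0.498, 0.502]
force: [-1.0, 0.3, -2.7]
grip_width: 0.286
```

Run:
```python
from h import *
plan(((607.9,65.6,65),T(-.4)),((607.9,65.6,35),T(-.4)))
im=cap("scene"); crop(im,200,110,300,230,5,"a2.png")
```

```text
t 7.08 p [608.1  66.8 129.5] psi -0.4 F [-1.   0.3 -2.7] w 0.286 j [-0.08  0.59  1.35  0.    1.2  -0.07]
shift [64.5 -0.1  1.2] turn [-0. -0.  0.]
shift [94.5 -0.1  1.2] turn [-0. -0.  0.]
```

View pics/a2.png

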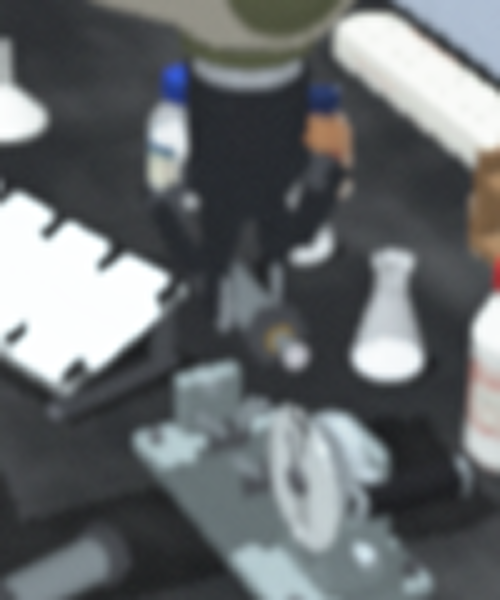

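Run:
```python
from h import *
f=lambda p:((proj("scene",p)-[200,110])*5).round(1)
print("button",f([[608.1,66.8-73,141.7],[608.1,66.8-71,141.7],[608.1,66.8-73,136.7]]))
O=np.array([607.5,20.6,0])
print("base NW,SW,SE",f([O+[-50,115,14],O+[-50,-115,14],O+[50,-115,14]]), "backstop face top L/R (w 36?)",f([O+[-18,97,55],O+[18,97,55]]))
print("handle",f([[606,-137.6,124],[606+35,-137.6,124],[606-35,-137.6,124]]))
print("saddle near", f([O+[0,18,33],O+[0,72,33]]))
```

```text
button [[296.3 356.9]
 [294.8 355.3]
 [296.1 363.9]]
base NW,SW,SE [[125.5 436. ]
 [285.4 628.6]
 [430.1 584.1]] backstop face top L/R (w 36?) [[180.3 386. ]
 [229.3 373.3]]
handle [[400.7 494.6]
 [453.8 479.3]
 [346.5 510.3]]
saddle near [[258.9 468. ]
 [221.5 426.2]]
```

Request:
carry_out --pt "1 20 0 1 0 0 0" --pt "1 40 0 1 0 0 0" --pt "1 60 0 1 0 0 0" --pt "1 75 0 1 0 0 0" --pt "1 83 0 1 0 0 0"

```text
time_s: 7.75
eef_pos: [608.0, 65.7, 45.6]
ee_rot: [-0.499, -0.501, -0.499, 0.501]
force: [-0.2, 0.5, -3.5]
grip_width: 0.285
```

Request:
carry_out --pt "1 2 0 0 0 0 0" --pt "1 4 0 0 0 0 0" --pt "1 6 0 0 0 0 0" --pt "1 8 0 0 0 0 0" --pt "1 9 0 0 0 0 0"

```text
time_s: 8.38
eef_pos: [608.6, 65.7, 37.7]
ee_rot: [0.499, 0.501, 0.499, -0.501]
force: [1.1, 0.7, 0.9]
grip_width: 0.29
```

Run:
```python
from h import *
st()
im=cap("scene"); crop(im,200,130,300,230,6,"a3.png")
```

```text
t 8.38 p [608.6  65.7  37.7] psi -0.2 F [1.1 0.7 0.9] w 0.29 j [-0.08  0.7   1.42 -0.    1.01 -0.08]
```

View pics/a3.png

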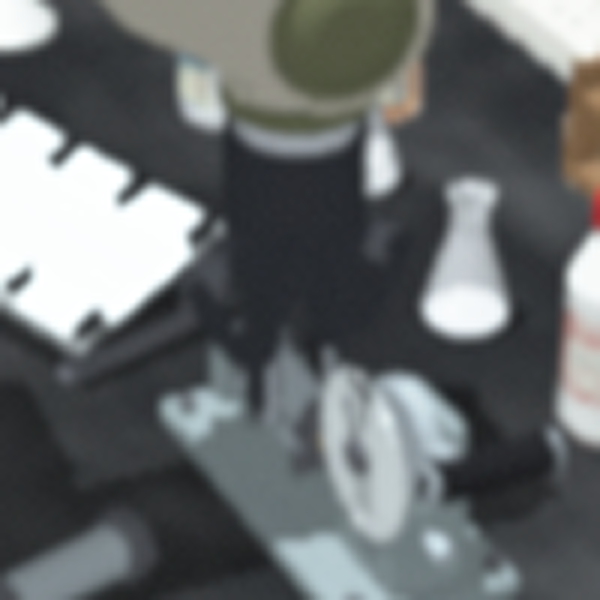

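Request:
carry_out --pt "1 0.5 0 0 0 0 0" --pt "1 1 0 0 0 0 0" --pt "1 1.5 0 0 0 0 0" --pt "1 2 0 0 0 0 0" --pt "1 2 0 0 0 0 0"

```text
time_s: 9.05
eef_pos: [609.5, 65.6, 36.6]
ee_rot: [0.5, 0.502, 0.498, -0.5]
force: [2.8, 1.0, 6.7]
grip_width: 0.287
```

Request:
carry_out --pt "1 -1 1 0 0 0 0" --pt "1 -1 2 0 0 0 0" --pt "1 -1 2.5 0 0 0 0" --pt "1 0 2.5 0 0 0 0" --pt "1 1 2.5 0 0 0 0"

```text
time_s: 9.68
eef_pos: [611.3, 65.7, 34.8]
ee_rot: [0.5, 0.501, 0.499, -0.501]
force: [2.4, 0.8, 7.8]
grip_width: 0.289
```

Request:
carry_out --pt "-0.3 0 0 0 0 0 0" --pt "-0.3 0 0 0 0 0 0" --pt "-0.3 0 0 0 0 0 0" --pt "-0.3 -10 0 0 0 0 0" --pt "-0.3 -30 0 0 0 0 0"

```text
time_s: 10.3
eef_pos: [610.3, 65.7, 64.6]
ee_rot: [-0.499, -0.501, -0.499, 0.501]
force: [0.2, -0.8, -0.4]
grip_width: 0.651
```

Request:
carry_out --pt "-0.3 -40 0 0 0 0 0" --pt "-0.3 -80 0 0 0 0 0" --pt "-0.3 -120 0 0 0 0 0" --pt "1 -130 0 40 0 0 0" --pt "1 -130 0 80 0 0 0"

```text
time_s: 10.92
eef_pos: [610.7, -15.0, 196.3]
ee_rot: [0.5, 0.501, 0.498, -0.5]
force: [-0.6, 0.1, -0.4]
grip_width: 0.235
```

Run:
```python
from h import *
plan(((608,-138,165),T(-.4)))
im=cap("scene"); crop(im,200,130,320,230,6,"a4.png"); np.save("sc_rest.npy",im)
im=cap("top"); cv2.imwrite("pics/top_a4.png",im)
for o in cart(im,(225,185,300,262),140,50,amin=30): print(o[:5])
```

```text
t 10.93 p [610.7 -15.  196.3] psi -0.2 F [-0.6  0.1 -0.4] w 0.235 j [-0.22  0.53  1.27 -0.    1.34 -0.21]
shift [ 31.4  -2.4 122.9] turn [ 0.2  0.  -0.2]
(array([506.1,   3.7]), array([513.4,  25.2]), np.float64(167.4), array([266.4, 287.3]), 88.6)
(array([ 467.9, -111.7]), array([ 467.7, -111.7]), np.float64(-165.7), array([74.6, 25.2]), 14.2)
```

View pics/a4.png

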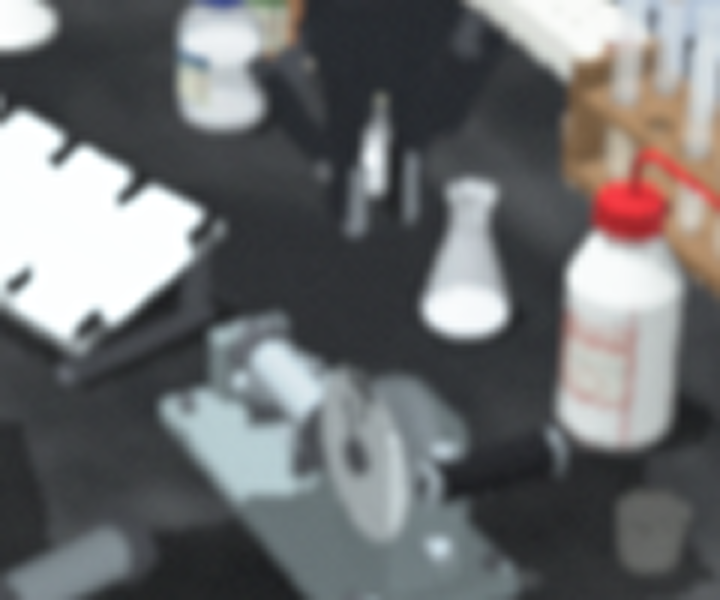

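Request:
carry_out --pt "1 0 -1 40 0 0 0" --pt "1 0 -1 80 0 0 0" --pt "1 5 -1 123 0 0 0" --pt "1 30 -1 123 0 0 0" --pt "1 55 -1 123 0 0 0"

```text
time_s: 11.65
eef_pos: [609.0, -137.2, 139.2]
ee_rot: [0.499, 0.501, 0.499, -0.501]
force: [0.8, -1.1, -0.2]
grip_width: 0.001
```

Request:
carry_out --pt "1 2 0 0 0 0 0" --pt "1 4 0 0 0 0 0" --pt "1 6 0 0 0 0 0" --pt "1 8 0 0.3 0 0 0" --pt "1 10 0 0.5 0 0 0"

```text
time_s: 12.28
eef_pos: [609.2, -138.1, 129.8]
ee_rot: [0.499, 0.501, 0.499, -0.501]
force: [0.0, -1.1, 2.0]
grip_width: -0.001
```

Request:
carry_out --pt "1 4 0 1.5 0 0 0" --pt "1 8 0 2.5 0 0 0" --pt "1 12 0 3.5 0 0 0" --pt "1 16 0 4.3 0 0 0" --pt "1 18.5 0 5 0 0 0"

```text
time_s: 12.9
eef_pos: [608.9, -142.9, 110.6]
ee_rot: [-0.499, -0.501, -0.499, 0.501]
force: [0.2, -2.4, 3.5]
grip_width: 0.002
```

Request:
carry_out --pt "1 0.5 0 0 0 0 0" --pt "1 1 0 0 0 0 0" --pt "1 1.5 0 0.2 0 0 0" --pt "1 2 0 0.2 0 0 0" --pt "1 2.5 0 0.2 0 0 0"

```text
time_s: 13.52
eef_pos: [608.9, -143.0, 108.3]
ee_rot: [-0.499, -0.501, -0.499, 0.501]
force: [-0.3, -3.1, 3.7]
grip_width: -0.002
```

Request:
carry_out --pt "1 0.4 0 0 0 0 0" --pt "1 0.8 0 0 0 0 0" --pt "1 1.2 0 0.2 0 0 0" --pt "1 1.6 0 0.2 0 0 0" --pt "1 2 0 0.2 0 0 0"

```text
time_s: 14.15
eef_pos: [608.9, -143.2, 106.3]
ee_rot: [-0.499, -0.501, -0.499, 0.501]
force: [-0.4, -2.8, 4.4]
grip_width: 0.001
```

Request:
carry_out --pt "1 0.4 0 0 0 0 0" --pt "1 0.8 0 0 0 0 0" --pt "1 1.2 0 0 0 0 0" --pt "1 1.6 0 0 0 0 0" --pt "1 2 0 0.1 0 0 0"

```text
time_s: 14.78
eef_pos: [608.9, -143.3, 104.3]
ee_rot: [0.499, 0.501, 0.499, -0.501]
force: [0.4, -3.0, 3.5]
grip_width: -0.0
```

Request:
carry_out --pt "1 0.4 0 0 0 0 0" --pt "1 0.8 0 0 0 0 0" --pt "1 1.2 0 0 0 0 0" --pt "1 1.6 0 0 0 0 0" --pt "1 2 0 0 0 0 0"

```text
time_s: 15.4
eef_pos: [608.9, -143.3, 102.2]
ee_rot: [-0.499, -0.501, -0.499, 0.501]
force: [-0.4, -2.2, 3.6]
grip_width: 0.001
```

Request:
carry_out --pt "1 0.4 0 0 0 0 0" --pt "1 0.8 0 0 0 0 0" --pt "1 1.2 0 0 0 0 0" --pt "1 1.6 0 0 0 0 0" --pt "1 2 0 0 0 0 0"

```text
time_s: 16.02
eef_pos: [608.9, -143.3, 100.3]
ee_rot: [0.499, 0.501, 0.499, -0.501]
force: [-0.3, -2.8, 4.7]
grip_width: -0.004
```

Request:
carry_out --pt "1 0.4 0 0 0 0 0" --pt "1 0.8 0 0 0 0 0" --pt "1 1.2 0 0 0 0 0" --pt "1 1.6 0 0 0 0 0" --pt "1 2 0 0 0 0 0"

```text
time_s: 16.65
eef_pos: [609.0, -143.4, 98.8]
ee_rot: [0.499, 0.501, 0.499, -0.501]
force: [-1.8, -2.9, 8.8]
grip_width: 0.003
```

Request:
carry_out --pt "1 0.4 0 0 0 0 0" --pt "1 0.8 0 0 0 0 0" --pt "1 1.2 0 0 0 0 0" --pt "1 1.6 0 0 0 0 0" --pt "1 2 0 0 0 0 0"

```text
time_s: 17.27
eef_pos: [609.1, -143.5, 97.9]
ee_rot: [0.5, 0.501, 0.499, -0.501]
force: [-5.3, -1.4, 16.5]
grip_width: 0.002
```

Request:
carry_out --pt "1 -5 0 0 0 0 0" --pt "1 -12 0 0 0 0 0" --pt "1 -22 0 -1 0 0 0" --pt "1 -36 0 -3 0 0 0" --pt "1 -52 0 -5 0 0 0"

```text
time_s: 17.9
eef_pos: [608.9, -138.1, 149.3]
ee_rot: [-0.499, -0.501, -0.499, 0.501]
force: [0.5, 0.2, 0.9]
grip_width: 0.003
```

Request:
carry_out --pt "1 -40 0 0 0 0 0" --pt "-0.3 -45 2 -50 0 0 0" --pt "-0.3 -45 2 -100 0 0 0" --pt "-0.3 -45 2 -150 0 0 0" --pt "-0.3 -45 2 -200 0 0 0"

```text
time_s: 18.52
eef_pos: [611.5, 63.4, 194.3]
ee_rot: [0.499, 0.501, 0.499, -0.501]
force: [0.8, 0.7, 0.2]
grip_width: 0.654
```

Run:
```python
from h import *
plan(((611.3,68,35),T(-.4)))
im=cap("scene"); a=np.load("sc_rest.npy"); crop(np.hstack([a[155:225,225:300],im[155:225,225:300]]),0,0,150,70,5,"a5.png")
im=cap("top"); cv2.imwrite("pics/top_a5.png",im)
for o in cart(im,(225,205,370,262),140,20,amin=30): print(o[:5])
```

```text
t 18.52 p [611.5  63.4 194.3] psi -0.2 F [0.8 0.7 0.2] w 0.654 j [-0.09  0.54  1.26  0.    1.34 -0.08]
shift [159.3  -0.4  -4.6] turn [ 0.2  0.  -0. ]
(array([472.9,  81.6]), array([476.4,  91. ]), np.float64(174.7), array([126.2, 214.8]), 88.5)
(array([566.9, -53.2]), array([567.3, -52.5]), np.float64(88.7), array([78.7, 19.3]), 88.4)
(array([ 521.3, -306.9]), array([ 530.1, -325.3]), np.float64(76.5), array([196. , 106.8]), 85.5)
(array([ 471.4, -114. ]), array([ 471. , -114.2]), np.float64(-165.5), array([76.1, 25.5]), 14.5)
(array([ 442.4, -259.8]), array([ 442.2, -259.7]), np.float64(-146.4), array([75.4, 26.7]), 34.4)
```

View pics/a5.png

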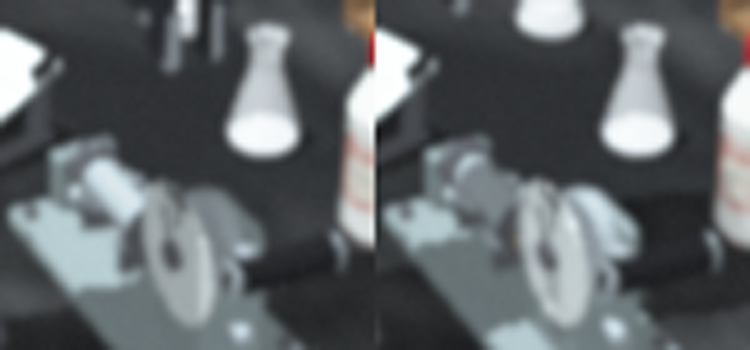

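Request:
carry_out --pt "-0.3 40 0 -4.6 0 0 0" --pt "-0.3 80 0 -4.6 0 0 0" --pt "-0.3 120 0 -4.6 0 0 0" --pt "-0.3 145 0 -4.6 0 0 0" --pt "-0.3 159 0 -4.6 0 0 0"

```text
time_s: 19.25
eef_pos: [611.5, 65.8, 33.6]
ee_rot: [-0.499, -0.501, -0.499, 0.501]
force: [0.8, -0.0, 0.1]
grip_width: 0.65
```

Request:
carry_out --pt "1 0 0 0 0 0 0" --pt "1 0 0 0 0 0 0" --pt "1 0 0 0 0 0 0" --pt "1 0 0 0 0 0 0" --pt "1 0 0 0 0 0 0"

```text
time_s: 19.88
eef_pos: [611.6, 66.1, 35.6]
ee_rot: [-0.499, -0.501, -0.499, 0.501]
force: [-5.6, -1.8, 5.1]
grip_width: 0.288
```

Request:
carry_out --pt "1 -10 0 0 0 0 0" --pt "1 -30 0 0 0 0 0" --pt "1 -60 0 0 0 0 0" --pt "1 -95 0 0 0 0 0" --pt "1 -130 0 0 0 0 0"

```text
time_s: 20.5
eef_pos: [611.8, 66.4, 166.4]
ee_rot: [0.499, 0.501, 0.499, -0.501]
force: [-0.1, 0.0, -3.4]
grip_width: 0.287
```

Request:
carry_out --pt "1 0 -7 -33 -10 0 0" --pt "1 0 -14 -66 -20 0 0" --pt "1 0 -21 -99 -30 0 0" --pt "1 0 -29 -132 -40 0 0" --pt "1 0 -36 -165 -50 0 0"

```text
time_s: 21.12
eef_pos: [576.1, 232.7, 165.3]
ee_rot: [0.665, 0.242, 0.664, -0.241]
force: [0.8, -0.3, -3.2]
grip_width: 0.291
```

Request:
carry_out --pt "1 0 0 0 -10 0 0" --pt "1 0 0 0 -20 0 0" --pt "1 0 0 0 -30 0 0" --pt "1 0 0 0 -40 0 0" --pt "1 0 0 0 -50 0 0"

```text
time_s: 21.75
eef_pos: [576.4, 231.6, 165.2]
ee_rot: [0.705, -0.062, 0.704, 0.063]
force: [-0.1, 0.2, -2.7]
grip_width: 0.287
```

```bash
cat >> h.py <<'E'
RC=np.array([548,322,46.]); th=np.radians(16.5); sl=np.radians(18)
rx=np.array([np.cos(th),np.sin(th),0]); ry=np.array([-np.sin(th),np.cos(th),0])
u=np.cos(sl)*rx+np.array([0,0,np.sin(sl)]); n=np.cross(u,ry)
RT=R.from_matrix(np.c_[-n,ry,u])
def bay(off,s,h,g=12.2): return RC+off*ry+s*u+(17+h-g)*n
E
python3 - <<'E'
from h import *
plan((bay(-93,-4,60),RT),(bay(-93,-4,4),RT))
E
```

```text
t 21.75 p [576.4 231.6 165.2] psi 100.1 F [-0.1  0.2 -2.7] w 0.287 j [ 0.19  0.58  1.28  0.    1.29 -1.55]
shift [ 58.7  -1.1 -25.5] turn [ -6.3 -17.9   1. ]
shift [112.    0.8  -8.4] turn [ -6.3 -17.9   1. ]
```

Request:
carry_out --pt "1 10 0 -4 -2 -5 0.3" --pt "1 22 -0.5 -9 -4 -10 0.6" --pt "1 35 -1 -14 -6.3 -15 1" --pt "1 46 -1 -18 -6.3 -17.9 1" --pt "1 57.5 -1 -21.7 -6.3 -17.9 1"

```text
time_s: 22.38
eef_pos: [554.7, 226.8, 107.1]
ee_rot: [0.801, -0.083, 0.582, 0.114]
force: [-0.1, 0.4, -2.9]
grip_width: 0.288
```

Request:
carry_out --pt "1 15 0 0 0 0 0" --pt "1 30 0 0 0 0 0" --pt "1 42 0 0 0 0 0" --pt "1 50 0 0 0 0 0" --pt "1 52 0 0 0 0 0"

```text
time_s: 23.0
eef_pos: [570.5, 231.2, 56.7]
ee_rot: [0.8, -0.083, 0.583, 0.114]
force: [-0.7, -0.2, -3.0]
grip_width: 0.283
```

Run:
```python
from h import *
plan((bay(-93,0,4),RT),(bay(-93,0,0),RT))
im=cap("scene"); crop(im,160,130,270,220,6,"a6.png")
```

```text
t 23.0 p [570.5 231.2  56.7] psi 106.1 F [-0.7 -0.2 -3. ] w 0.283 j [ 0.18  0.56  1.67  0.05  0.61 -1.71]
shift [2.7 0.4 0.7] turn [-0.3 -0.1  0.1]
shift [6.7 0.4 0.7] turn [-0.3 -0.1  0.1]
```

View pics/a6.png

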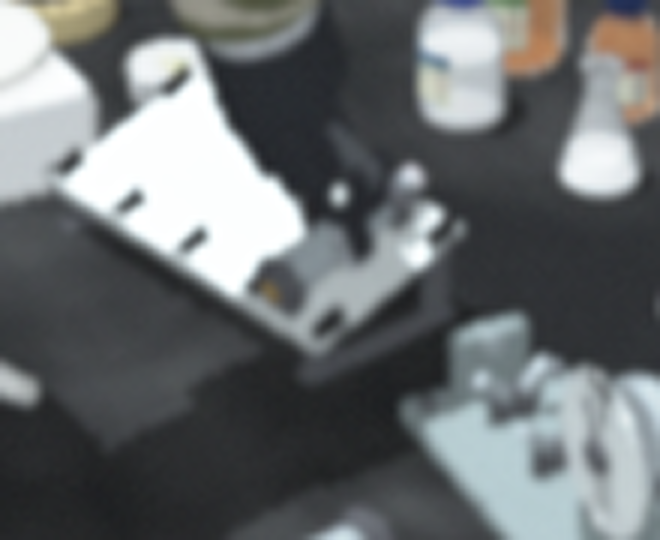

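Request:
carry_out --pt "1 1.5 0 0 0 0 0" --pt "1 3 0 0 0 0 0" --pt "1 4.5 0 0 0 0 0" --pt "1 6 0 0 0 0 0" --pt "1 6 0 0 0 0 0"

```text
time_s: 23.68
eef_pos: [572.2, 231.7, 51.5]
ee_rot: [0.801, -0.083, 0.583, 0.114]
force: [-0.9, -0.6, -3.3]
grip_width: 0.285
```

Request:
carry_out --pt "1 0.7 0 0 0 0 0" --pt "1 1.4 0 0 0 0 0" --pt "1 2.1 0 0 0 0 0" --pt "1 2.8 0 0 0 0 0" --pt "1 2.8 0 0 0 0 0"

```text
time_s: 24.3
eef_pos: [572.6, 231.8, 50.8]
ee_rot: [0.8, -0.083, 0.583, 0.114]
force: [-17.4, -7.1, 20.2]
grip_width: 0.283
```

Request:
carry_out --pt "1 -1 0 0 0 0 0" --pt "1 -2 0 -1 0 0 0" --pt "1 -2 0 -2 0 0 0" --pt "1 -2 0 -3 0 0 0" --pt "1 -2 0 -4 0 0 0"

```text
time_s: 24.92
eef_pos: [571.1, 231.3, 51.2]
ee_rot: [0.803, -0.082, 0.58, 0.114]
force: [9.1, 5.5, 1.1]
grip_width: 0.285
```

Request:
carry_out --pt "1 0.7 0 0.7 0 0 0" --pt "-0.3 0.7 0 0.7 0 0 0" --pt "-0.3 0.7 0 0.7 0 0 0" --pt "-0.3 0.7 0 0.7 0 0 0" --pt "-0.3 -8 0 0.7 0 0 0"

```text
time_s: 25.55
eef_pos: [566.6, 230.1, 57.1]
ee_rot: [0.8, -0.083, 0.583, 0.114]
force: [0.6, 0.9, -0.1]
grip_width: 0.651
```

Request:
carry_out --pt "-0.3 -20 0 0 0 0 0" --pt "-0.3 -40 0 0 0 0 0" --pt "-0.3 -60 0 0 0 0 0" --pt "-0.3 -80 0 0 0 0 0" --pt "-0.3 -95 0 0 0 0 0"

```text
time_s: 26.18
eef_pos: [538.8, 222.0, 149.2]
ee_rot: [0.801, -0.083, 0.582, 0.114]
force: [-0.5, 0.5, 0.4]
grip_width: 0.649
```

Run:
```python
from h import *
im=cap("top"); cv2.imwrite("pics/top_a6.png",im)
for o in cart(im,(225,205,370,262),140,20,amin=30): print(o[:5])
plan(((446,7,180),T(-74)),((447,7,100),T(-74)))
im=cap("scene"); crop(im,160,130,300,300,3.5,"a7.png")
```

```text
(array([566.8,   2.5]), array([568. ,   5.1]), np.float64(89.0), array([190.1,  22.6]), 88.4)
(array([ 521.3, -306.9]), array([ 530.1, -325.2]), np.float64(76.5), array([196. , 106.8]), 85.5)
(array([ 471.4, -114.1]), array([ 471. , -114.2]), np.float64(-165.6), array([76. , 25.7]), 14.1)
(array([ 442.3, -259.9]), array([ 442.1, -259.8]), np.float64(-146.3), array([75.4, 26.4]), 34.0)
(array([446. ,   6.4]), array([445.6,   6.5]), np.float64(-164.1), array([76.4, 25.8]), 15.4)
t 26.23 p [539.2 222.2 150.8] psi 106.2 F [1.7 0.5 1.7] w 0.649 j [ 0.18  0.36  1.69  0.05  0.78 -1.71]
shift [ -74.1 -180.8 -132.9] turn [-177.6    0.    28.3]
shift [   2.2 -181.  -156.9] turn [-177.6    0.    28.3]
```

View pics/a7.png

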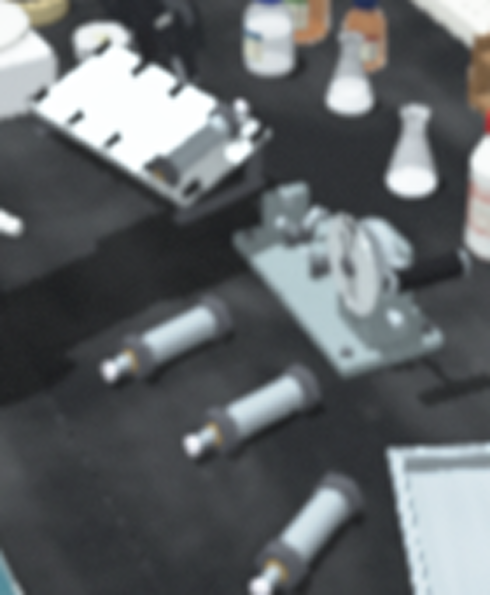

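Request:
carry_out --pt "-0.3 -15 -36 -26 0 3.6 0" --pt "-0.3 -30 -72 -53 0 7.2 0" --pt "-0.3 -45 -108 -80 0 10.8 0" --pt "-0.3 -60 -145 -106 0 14.4 0" --pt "-0.3 -74 -181 -133 0 18 0"

```text
time_s: 26.9
eef_pos: [445.1, 5.4, 177.1]
ee_rot: [0.699, -0.099, 0.701, 0.099]
force: [0.4, -0.4, -1.0]
grip_width: 0.651
```

Request:
carry_out --pt "-0.3 0 0 0 10 0 0" --pt "-0.3 0 0 0 20 0 0" --pt "-0.3 0 0 0 30 0 0" --pt "-0.3 0 0 0 40 0 0" --pt "-0.3 0 0 0 50 0 0"

```text
time_s: 27.52
eef_pos: [445.8, 6.7, 176.7]
ee_rot: [0.675, 0.208, 0.677, -0.208]
force: [-0.0, -0.1, -0.2]
grip_width: 0.649
```

Request:
carry_out --pt "-0.3 8 0 0 10 0 0" --pt "-0.3 16 0 0 20 0 0" --pt "-0.3 24 0 0 30 0 0" --pt "-0.3 32 0 0 40 0 0" --pt "-0.3 40 0 0 50 0 0"

```text
time_s: 28.15
eef_pos: [445.7, 6.7, 136.5]
ee_rot: [0.524, 0.473, 0.525, -0.475]
force: [0.7, 0.2, -0.1]
grip_width: 0.651
```

Request:
carry_out --pt "-0.3 8 0 0 10 0 0" --pt "-0.3 16 0 0 20 0 0" --pt "-0.3 24 0 0 30 0 0" --pt "-0.3 32 0 0 40 0 0" --pt "-0.3 40 0 0 50 0 0"

```text
time_s: 28.78
eef_pos: [445.6, 6.7, 96.5]
ee_rot: [-0.275, -0.651, -0.275, 0.652]
force: [1.1, -0.8, 0.3]
grip_width: 0.649
```

Request:
carry_out --pt "-0.3 6 0 0 10 0 0" --pt "-0.3 12 0 0 20 0 0" --pt "-0.3 18 0 0 30 0 0" --pt "-0.3 24 0 0 30 0 0" --pt "-0.3 24 0 0 30 0 0"

```text
time_s: 29.4
eef_pos: [445.5, 6.8, 72.7]
ee_rot: [-0.1, -0.699, -0.101, 0.701]
force: [-0.8, 0.4, 0.1]
grip_width: 0.649
```

Run:
```python
from h import *
im=cap("scene"); print([o[:5] for o in cart(im,(170,190,280,310),140,20,"scene",amin=50)])
plan(((446.5,6.5,3.5),T(-74)))
```

```text
[(array([627.2,  19.7]), array([613.9,  30.6]), np.float64(72.9), array([146.1, 246.7]), 0.5), (array([453.8,   7. ]), array([453.9,   7.1]), np.float64(-159.8), array([69.5, 27. ]), 15.6), (array([ 479.8, -109.7]), array([ 478.3, -110.1]), np.float64(-160.8), array([79.8, 35.6]), 14.0), (array([ 508.1, -288.1]), array([ 523.6, -269.9]), np.float64(64.1), array([186. ,  25.5]), 60.2), (array([ 452.5, -252.5]), array([ 451.3, -253. ]), np.float64(-143.4), array([78.3, 28.9]), 34.2), (array([ 392.3, -292.5]), array([ 392.1, -293.3]), np.float64(-141.1), array([38.8, 17.6]), 36.4)]
t 29.45 p [445.7   6.7  73.1] psi -73.7 F [-0.9 -0.1 -0. ] w 0.652 j [-0.25  0.35  1.92 -0.    0.88  1.04]
shift [69.6  0.5 -0.9] turn [0.3 0.1 0. ]
```

Request:
carry_out --pt "-0.3 20 0 -1 0 0 0" --pt "-0.3 40 0 -1 0 0 0" --pt "-0.3 55 0 -1 0 0 0" --pt "-0.3 65 0 -1 0 0 0" --pt "-0.3 69.5 0 -1 0 0 0"

```text
time_s: 30.08
eef_pos: [446.7, 6.9, 3.6]
ee_rot: [-0.1, -0.7, -0.1, 0.701]
force: [0.2, -0.6, 0.9]
grip_width: 0.653
```

Request:
carry_out --pt "1 0 0 0 0 0 0" --pt "1 0 0 0 0 0 0" --pt "1 0 0 0 0 0 0" --pt "1 0 0 0 0 0 0" --pt "1 0 0 0 0 0 0"

```text
time_s: 30.7
eef_pos: [446.9, 6.9, 4.4]
ee_rot: [-0.099, -0.7, -0.099, 0.7]
force: [-1.1, -0.2, 6.6]
grip_width: 0.288
```

Request:
carry_out --pt "1 -15 0 0 0 0 0" --pt "1 -40 0 0 0 0 0" --pt "1 -70 0 0 0 0 0" --pt "1 -100 0 0 0 0 0" --pt "1 -125 0 0 0 0 0"

```text
time_s: 31.32
eef_pos: [446.5, 7.1, 129.7]
ee_rot: [-0.099, -0.7, -0.099, 0.701]
force: [0.4, -0.5, -3.3]
grip_width: 0.289
```

Request:
carry_out --pt "1 0 -2 -35 -10 0 0" --pt "1 0 -4 -70 -20 0 0" --pt "1 0 -6 -105 -30 0 0" --pt "1 0 -9 -140 -40 0 0" --pt "1 0 -11 -175 -50 0 0"

```text
time_s: 31.95
eef_pos: [612.4, 66.8, 127.9]
ee_rot: [-0.387, -0.591, -0.388, 0.592]
force: [1.0, 0.2, -4.0]
grip_width: 0.292
```

Request:
carry_out --pt "1 0 0 0 -10 0 0" --pt "1 0 0 0 -20 0 0" --pt "1 0 0 0 -23.5 0 0" --pt "1 0 0 0 -23.5 0 0" --pt "1 0 0 0 -23.5 0 0"

```text
time_s: 32.58
eef_pos: [611.6, 66.2, 128.2]
ee_rot: [-0.498, -0.501, -0.499, 0.502]
force: [-0.4, 0.5, -3.1]
grip_width: 0.286
```

Run:
```python
from h import *
plan(((611.3,65.8,46),T(-.4)),((611.3,65.8,35),T(-.4)))
```

```text
t 32.58 p [611.6  66.2 128.2] psi -0.4 F [-0.4  0.5 -3.1] w 0.286 j [-0.08  0.6   1.34 -0.    1.2  -0.07]
shift [82.2 -0.2  0.4] turn [-0.   0.   0.1]
shift [93.2 -0.1  0.4] turn [-0.   0.   0.1]
```

Request:
carry_out --pt "1 20 0 0.4 0 0 0" --pt "1 40 0 0.4 0 0 0" --pt "1 60 0 0.4 0 0 0" --pt "1 75 0 0.4 0 0 0" --pt "1 82 0 0.4 0 0 0"

```text
time_s: 33.2
eef_pos: [611.5, 65.8, 45.8]
ee_rot: [-0.498, -0.501, -0.499, 0.502]
force: [-0.2, -0.0, -3.2]
grip_width: 0.284
```

Request:
carry_out --pt "1 2 0 0 0 0 0" --pt "1 4 0 0 0 0 0" --pt "1 6.5 0 0 0 0 0" --pt "1 9 0 0 0 0 0" --pt "1 11 0 0 0 0 0"

```text
time_s: 33.83
eef_pos: [611.7, 65.8, 35.5]
ee_rot: [-0.498, -0.501, -0.499, 0.502]
force: [-0.3, -1.0, -3.2]
grip_width: 0.288
```

Request:
carry_out --pt "1 1 0 0 0 0 0" --pt "-0.3 1 0 0 0 0 0" --pt "-0.3 1 0 0 0 0 0" --pt "-0.3 -9 0 0 0 0 0" --pt "-0.3 -30 0 0 0 0 0"

```text
time_s: 34.45
eef_pos: [611.5, 65.8, 66.0]
ee_rot: [-0.498, -0.501, -0.499, 0.502]
force: [-0.2, -0.0, 0.2]
grip_width: 0.648
```

Request:
carry_out --pt "-0.3 -40 0 0 0 0 0" --pt "-0.3 -80 0 0 0 0 0" --pt "-0.3 -120 0 0 0 0 0" --pt "1 -130 0 40 0 0 0" --pt "1 -130 0 80 0 0 0"

```text
time_s: 35.08
eef_pos: [611.8, -14.9, 197.8]
ee_rot: [0.499, 0.502, 0.498, -0.501]
force: [0.6, -0.8, 0.0]
grip_width: 0.231
```

Request:
carry_out --pt "1 0 -1 40 0 0 0" --pt "1 0 -1 80 0 0 0" --pt "1 5 -1 123 0 0 0" --pt "1 30 -1 123 0 0 0" --pt "1 55 -1 123 0 0 0"

```text
time_s: 35.7
eef_pos: [609.7, -137.8, 140.9]
ee_rot: [-0.498, -0.502, -0.498, 0.502]
force: [0.3, 0.5, -0.6]
grip_width: -0.0
```

Run:
```python
from h import *
plan(((609,-138,130),T(-.4)))
im=cap("scene"); a=np.load("sc_rest.npy"); crop(np.hstack([a[155:225,225:300],im[155:225,225:300]]),0,0,150,70,5,"b1.png")
```

```text
t 35.7 p [ 609.7 -137.8  140.9] psi -0.4 F [ 0.3  0.5 -0.6] w -0.0 j [-0.41  0.61  1.29 -0.    1.24 -0.4 ]
shift [10.9 -0.7  0.2] turn [-0.  0.  0.]
```

View pics/b1.png

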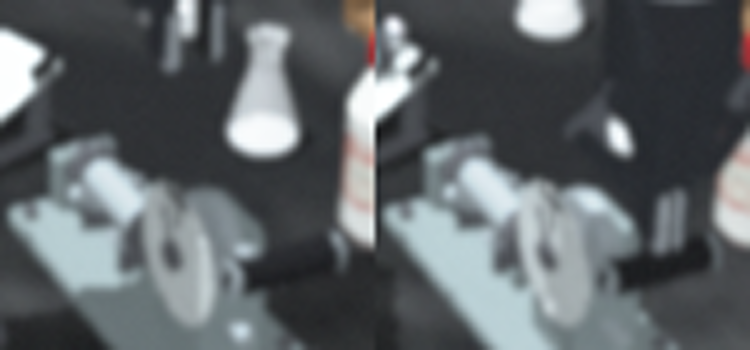

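Request:
carry_out --pt "1 2 0 0 0 0 0" --pt "1 4 0 0 0 0 0" --pt "1 6 0 0 0 0 0" --pt "1 8 0 0.3 0 0 0" --pt "1 11 0 0.5 0 0 0"

```text
time_s: 36.38
eef_pos: [609.8, -138.0, 130.1]
ee_rot: [-0.499, -0.501, -0.498, 0.502]
force: [0.2, -1.7, 2.3]
grip_width: -0.0
```

Request:
carry_out --pt "1 4 0 1.5 0 0 0" --pt "1 8 0 2.5 0 0 0" --pt "1 12 0 3.5 0 0 0" --pt "1 16 0 4.3 0 0 0" --pt "1 19 0 5 0 0 0"

```text
time_s: 37.0
eef_pos: [609.6, -142.9, 110.5]
ee_rot: [-0.498, -0.501, -0.499, 0.502]
force: [0.1, -2.5, 4.3]
grip_width: -0.002
```

Request:
carry_out --pt "1 0.5 0 0 0 0 0" --pt "1 1 0 0 0 0 0" --pt "1 1.5 0 0.2 0 0 0" --pt "1 2 0 0.2 0 0 0" --pt "1 2.5 0 0.2 0 0 0"

```text
time_s: 37.62
eef_pos: [609.5, -142.9, 108.1]
ee_rot: [-0.498, -0.501, -0.499, 0.502]
force: [0.3, -3.1, 4.2]
grip_width: -0.001
```

Request:
carry_out --pt "1 0.4 0 0 0 0 0" --pt "1 0.8 0 0 0 0 0" --pt "1 1.2 0 0 0 0 0" --pt "1 1.6 0 0 0 0 0" --pt "1 2 0 0 0 0 0"

```text
time_s: 38.25
eef_pos: [609.5, -142.9, 106.1]
ee_rot: [-0.498, -0.501, -0.499, 0.502]
force: [-0.8, -3.2, 4.2]
grip_width: 0.003
```

Request:
carry_out --pt "1 0.4 0 0 0 0 0" --pt "1 0.8 0 0 0 0 0" --pt "1 1.2 0 0 0 0 0" --pt "1 1.6 0 0 0 0 0" --pt "1 2 0 0 0 0 0"

```text
time_s: 38.88
eef_pos: [609.5, -142.9, 104.1]
ee_rot: [-0.498, -0.501, -0.499, 0.502]
force: [-0.0, -3.4, 4.2]
grip_width: -0.003
```

Request:
carry_out --pt "1 0.4 0 0 0 0 0" --pt "1 0.8 0 0 0 0 0" --pt "1 1.2 0 0 0 0 0" --pt "1 1.6 0 0 0 0 0" --pt "1 2 0 0 0 0 0"

```text
time_s: 39.5
eef_pos: [609.5, -142.9, 102.1]
ee_rot: [-0.498, -0.501, -0.499, 0.502]
force: [-0.3, -3.2, 3.4]
grip_width: 0.008
```

Request:
carry_out --pt "1 0.4 0 0 0 0 0" --pt "1 0.8 0 0 0 0 0" --pt "1 1.2 0 0 0 0 0" --pt "1 1.6 0 0 0 0 0" --pt "1 2 0 0 0 0 0"

```text
time_s: 40.12
eef_pos: [609.5, -142.9, 100.1]
ee_rot: [-0.498, -0.501, -0.499, 0.502]
force: [1.1, -4.0, 3.6]
grip_width: 0.003
```

Request:
carry_out --pt "1 0.4 0 0 0 0 0" --pt "1 0.8 0 0 0 0 0" --pt "1 1.2 0 0 0 0 0" --pt "1 1.6 0 0 0 0 0" --pt "1 2 0 0 0 0 0"

```text
time_s: 40.75
eef_pos: [609.5, -142.9, 98.1]
ee_rot: [-0.498, -0.501, -0.499, 0.502]
force: [-0.3, -3.5, 3.8]
grip_width: -0.002
```

Request:
carry_out --pt "1 0.4 0 0 0 0 0" --pt "1 0.8 0 0 0 0 0" --pt "1 1.2 0 0 0 0 0" --pt "1 1.6 0 0 0 0 0" --pt "1 2 0 0 0 0 0"

```text
time_s: 41.38
eef_pos: [609.5, -142.9, 96.1]
ee_rot: [-0.498, -0.501, -0.499, 0.502]
force: [-0.4, -2.7, 3.8]
grip_width: 0.002
```

Request:
carry_out --pt "1 0.4 0 0 0 0 0" --pt "1 0.8 0 0 0 0 0" --pt "1 1.2 0 0 0 0 0" --pt "1 1.6 0 0 0 0 0" --pt "1 2 0 0 0 0 0"

```text
time_s: 42.0
eef_pos: [609.5, -142.9, 94.1]
ee_rot: [-0.498, -0.501, -0.499, 0.502]
force: [0.0, -3.3, 4.7]
grip_width: -0.001
```

Request:
carry_out --pt "1 0.4 0 0 0 0 0" --pt "1 0.8 0 0 0 0 0" --pt "1 1.2 0 0 0 0 0" --pt "1 1.6 0 0 0 0 0" --pt "1 2 0 0 0 0 0"

```text
time_s: 42.62
eef_pos: [609.5, -142.9, 92.1]
ee_rot: [-0.498, -0.501, -0.499, 0.502]
force: [-0.5, -4.0, 3.5]
grip_width: -0.002
```

Request:
carry_out --pt "1 0.4 0 0 0 0 0" --pt "1 0.8 0 0 0 0 0" --pt "1 1.2 0 0 0 0 0" --pt "1 1.6 0 0 0 0 0" --pt "1 2 0 0 0 0 0"

```text
time_s: 43.25
eef_pos: [609.5, -142.9, 90.1]
ee_rot: [-0.498, -0.501, -0.499, 0.502]
force: [0.2, -3.5, 4.0]
grip_width: -0.001
```

Request:
carry_out --pt "1 0.4 0 0 0 0 0" --pt "1 0.8 0 0 0 0 0" --pt "1 1.2 0 0 0 0 0" --pt "1 1.6 0 0 0 0 0" --pt "1 2 0 0 0 0 0"

```text
time_s: 43.88
eef_pos: [609.5, -142.9, 88.1]
ee_rot: [-0.498, -0.501, -0.499, 0.502]
force: [0.1, -2.8, 3.9]
grip_width: 0.0
```

Request:
carry_out --pt "1 0.4 0 0 0 0 0" --pt "1 0.8 0 0 0 0 0" --pt "1 1.2 0 0 0 0 0" --pt "1 1.6 0 0 0 0 0" --pt "1 2 0 0 0 0 0"

```text
time_s: 44.5
eef_pos: [609.5, -142.8, 86.1]
ee_rot: [-0.498, -0.501, -0.499, 0.502]
force: [-0.5, -3.0, 3.6]
grip_width: 0.002
```

Request:
carry_out --pt "1 0.4 0 0 0 0 0" --pt "1 0.8 0 0 0 0 0" --pt "1 1.2 0 0 0 0 0" --pt "1 1.6 0 0 0 0 0" --pt "1 2 0 0 0 0 0"

```text
time_s: 45.12
eef_pos: [609.5, -142.8, 84.4]
ee_rot: [-0.498, -0.501, -0.499, 0.502]
force: [-0.8, -1.5, 6.5]
grip_width: -0.001
```

Request:
carry_out --pt "1 0.4 0 0 0 0 0" --pt "1 0.8 0 0 0 0 0" --pt "1 1.2 0 0 0 0 0" --pt "1 1.6 0 0 0 0 0" --pt "1 2 0 0 0 0 0"

```text
time_s: 45.75
eef_pos: [609.6, -142.9, 83.6]
ee_rot: [-0.498, -0.501, -0.498, 0.502]
force: [-4.0, -1.1, 15.0]
grip_width: 0.0
```

Request:
carry_out --pt "1 -6 0 0 0 0 0" --pt "1 -16 0 0 0 0 0" --pt "1 -30 0 0 0 0 0" --pt "1 -48 0 -3 0 0 0" --pt "1 -66 0 -5 0 0 0"

```text
time_s: 46.38
eef_pos: [609.6, -137.6, 149.5]
ee_rot: [-0.498, -0.501, -0.499, 0.502]
force: [-0.1, -1.1, 1.0]
grip_width: -0.004
```

Request:
carry_out --pt "1 -40 0 0 0 0 0" --pt "-0.3 -45 2 -50 0 0 0" --pt "-0.3 -45 2 -100 0 0 0" --pt "-0.3 -45 2 -150 0 0 0" --pt "-0.3 -45 2 -200 0 0 0"

```text
time_s: 47.0
eef_pos: [612.7, 63.8, 194.1]
ee_rot: [-0.498, -0.501, -0.499, 0.502]
force: [0.6, 0.4, 0.4]
grip_width: 0.647
```

Request:
carry_out --pt "-0.3 40 0 -5.5 0 0 0" --pt "-0.3 80 0 -5.5 0 0 0" --pt "-0.3 120 0 -5.5 0 0 0" --pt "-0.3 145 0 -5.5 0 0 0" --pt "-0.3 159 0 -5.5 0 0 0"

```text
time_s: 47.62
eef_pos: [612.5, 67.7, 33.5]
ee_rot: [-0.498, -0.501, -0.499, 0.502]
force: [0.4, 0.1, 0.5]
grip_width: 0.648
```

Request:
carry_out --pt "1 0 0 0 0 0 0" --pt "1 0 0 0 0 0 0" --pt "1 0 0 0 0 0 0" --pt "1 0 0 0 0 0 0" --pt "1 0 0 0 0 0 0"

```text
time_s: 48.25
eef_pos: [611.7, 67.6, 35.3]
ee_rot: [-0.498, -0.5, -0.499, 0.503]
force: [-8.3, -0.7, 5.5]
grip_width: 0.291
```

Request:
carry_out --pt "1 -10 0 0 0 0 0" --pt "1 -30 0 0 0 0 0" --pt "1 -60 0 0 0 0 0" --pt "1 -95 0 0 0 0 0" --pt "1 -130 0 0 0 0 0"

```text
time_s: 48.88
eef_pos: [613.0, 67.7, 166.4]
ee_rot: [-0.499, -0.502, -0.498, 0.502]
force: [0.4, -0.0, -2.5]
grip_width: 0.287
```

```bash
cat >> h.py <<'E'
TC=np.array([559,-365,3.]); ty=np.array([np.cos(np.radians(68.2)),np.sin(np.radians(68.2)),0])
def tr(off,z): return TC+off*ty+[0,0,z]
E
python3 - <<'E'
from h import *
plan((tr(93,160),T(68.2)),(tr(93,8),T(68.2)))
E
```

```text
t 48.88 p [613.   67.7 166.4] psi -0.4 F [ 0.4 -0.  -2.5] w 0.287 j [-0.08  0.57  1.29 -0.    1.28 -0.07]
shift [  3.5 -17.3 346.4] turn [-68.6   0.   -0. ]
shift [155.5 -17.4 346.4] turn [-68.6   0.   -0. ]
```

Request:
carry_out --pt "1 0 -2 35 0 0 0" --pt "1 0 -4 70 0 0 0" --pt "1 0 -5 105 0 0 0" --pt "1 0 -7 140 0 0 0" --pt "1 0 -9 173 0 0 0"

```text
time_s: 49.5
eef_pos: [602.9, -106.6, 165.3]
ee_rot: [-0.499, -0.501, -0.498, 0.502]
force: [0.2, 0.5, -3.7]
grip_width: 0.287
```

Request:
carry_out --pt "1 0 -2 35 -10 0 0" --pt "1 0 -4 70 -20 0 0" --pt "1 0 -5 105 -30 0 0" --pt "1 0 -7 140 -40 0 0" --pt "1 0 -9 173 -50 0 0"

```text
time_s: 50.12
eef_pos: [592.7, -279.6, 165.4]
ee_rot: [0.664, 0.242, 0.664, -0.242]
force: [0.0, -0.6, -3.4]
grip_width: 0.288
```

Request:
carry_out --pt "1 20 0 0 -10 0 0" --pt "1 40 0 0 -18.6 0 0" --pt "1 60 0 0 -18.6 0 0" --pt "1 80 0 0 -18.6 0 0" --pt "1 100 0 0 -18.6 0 0"

```text
time_s: 50.75
eef_pos: [593.0, -278.5, 64.8]
ee_rot: [0.694, 0.133, 0.694, -0.134]
force: [-0.6, -0.6, -2.7]
grip_width: 0.288
```

Run:
```python
from h import *
plan((tr(93,8),T(68.2)))
im=cap("scene"); b=cap("top"); c=b[175:245,300:420]; cv2.imwrite("pics/b2.png",np.hstack([cv2.resize(im[190:345,250:370],(360,465),interpolation=cv2.INTER_CUBIC),cv2.resize(c,(420,245),interpolation=cv2.INTER_CUBIC).__class__(np.vstack([cv2.resize(c,(420,245),interpolation=cv2.INTER_CUBIC),np.zeros((220,420,3),np.uint8)]).shape,dtype=np.uint8)*0+np.vstack([cv2.resize(c,(420,245),interpolation=cv2.INTER_CUBIC),np.zeros((220,420,3),np.uint8)])]))
for o in cart(b,(270,205,330,262),140,20,amin=30): print(o[:5])
```

```text
t 50.75 p [ 593.  -278.5   64.8] psi 68.2 F [-0.6 -0.6 -2.7] w 0.288 j [-0.62  0.75  1.25 -0.    1.14 -1.81]
shift [53.8  0.1  0.6] turn [0.  0.  0.1]
(array([566.9, -66.6]), array([568.2, -70.8]), np.float64(81.0), array([52. , 18.7]), 88.4)
(array([ 486.2, -197.6]), array([ 492.9, -214.6]), np.float64(171.7), array([109.2, 176.5]), 86.5)
(array([ 421.5, -136.1]), array([ 402.9, -123.5]), np.float64(80.7), array([222. , 124.3]), 88.1)
```

View pics/b2.png

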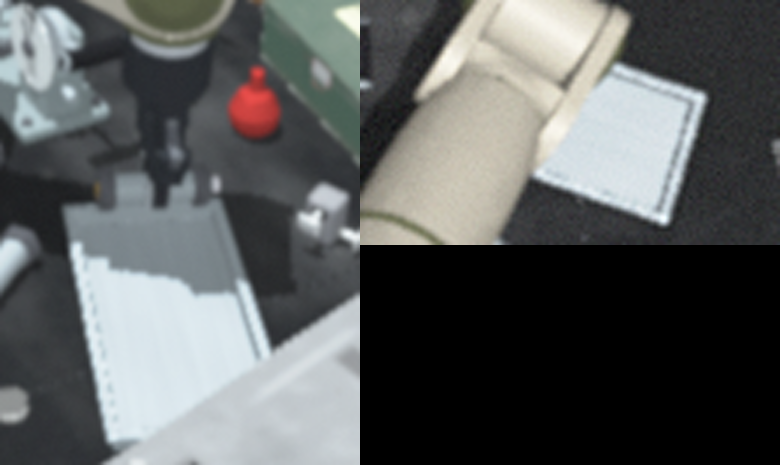

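Request:
carry_out --pt "1 15 -5 -1 0 0 0" --pt "1 30 -5 -1 0 0 0" --pt "1 42 -5 -1 0 0 0" --pt "1 49 -5 -1 0 0 0" --pt "1 53 -5 -1 0 0 0"

```text
time_s: 51.48
eef_pos: [589.8, -282.5, 10.8]
ee_rot: [0.694, 0.133, 0.695, -0.134]
force: [0.2, 0.3, -3.2]
grip_width: 0.293
```

Request:
carry_out --pt "1 0.6 0 0 0 0 0" --pt "1 1.2 0 0 0 0 0" --pt "1 1.8 0 0 0 0 0" --pt "1 2.4 0 0 0 0 0" --pt "1 2.4 0 0 0 0 0"

```text
time_s: 52.1
eef_pos: [589.7, -282.6, 8.8]
ee_rot: [0.694, 0.133, 0.695, -0.134]
force: [0.2, 0.1, -3.7]
grip_width: 0.286
```

Request:
carry_out --pt "1 0.8 0 0 0 0 0" --pt "0.15 0.8 0 0 0 0 0" --pt "0.15 0.8 0 0 0 0 0" --pt "0.15 -5 0 0 0 0 0" --pt "0.15 -25 0 0 0 0 0"

```text
time_s: 52.72
eef_pos: [589.4, -282.3, 34.0]
ee_rot: [0.693, 0.134, 0.695, -0.133]
force: [-1.2, 0.4, -0.8]
grip_width: 0.424
```

Request:
carry_out --pt "0.15 -30 0 0 0 0 0" --pt "0.15 -60 0 0 0 0 0" --pt "-0.3 -90 0 0 0 0 0" --pt "-0.3 -115 0 0 0 0 0" --pt "-0.3 -130 0 0 0 0 0"

```text
time_s: 53.35
eef_pos: [590.3, -282.8, 166.5]
ee_rot: [0.695, 0.133, 0.694, -0.134]
force: [0.8, -0.7, -0.5]
grip_width: 0.652
```

Request:
carry_out --pt "-0.3 0 22 -34 10 0 0" --pt "-0.3 0 45 -69 20 0 0" --pt "-0.3 0 67 -103 30 0 0" --pt "-0.3 0 90 -138 40 0 0" --pt "-0.3 0 112 -172 50 0 0"

```text
time_s: 53.98
eef_pos: [470.8, -113.7, 164.3]
ee_rot: [0.571, 0.416, 0.572, -0.416]
force: [0.9, 0.3, 0.5]
grip_width: 0.649
```

Request:
carry_out --pt "-0.3 0 0 0 10 0 0" --pt "-0.3 0 0 0 20 0 0" --pt "-0.3 0 0 0 30 0 0" --pt "-0.3 0 0 0 40 0 0" --pt "-0.3 0 0 0 50 0 0"

```text
time_s: 54.6
eef_pos: [471.7, -114.7, 164.3]
ee_rot: [-0.342, -0.618, -0.342, 0.619]
force: [0.3, 0.9, -0.5]
grip_width: 0.65
```

Request:
carry_out --pt "-0.3 8 0 0 10 0 0" --pt "-0.3 16 0 0 20 0 0" --pt "-0.3 24 0 0 30 0 0" --pt "-0.3 32 0 0 40 0 0" --pt "-0.3 40 0 0 44 0 0"

```text
time_s: 55.22
eef_pos: [471.6, -114.8, 124.1]
ee_rot: [-0.086, -0.701, -0.086, 0.702]
force: [0.2, -0.2, 0.8]
grip_width: 0.65
```

Run:
```python
from h import *
plan(((471.5,-114.2,60),T(-75.7)),((471.5,-114.2,3.5),T(-75.7)))
im=cap("scene"); print(*[o[:5] for o in cart(im,(170,200,280,310),140,20,"scene",amin=50)],sep="\n")
b=cap("top"); cv2.imwrite("pics/top_b3.png",b)
t=b[180:225,310:350].max(2); print(t[::3,::2])
```

```text
t 55.23 p [ 471.6 -114.8  124.1] psi -76.0 F [ 0.2 -0.2  0.8] w 0.65 j [-0.48  0.35  1.76 -0.    1.04  0.85]
shift [64.1 -0.6 -0.1] turn [-0.3  0.1 -0. ]
shift [120.6  -0.6  -0.2] turn [-0.3  0.1 -0. ]
(array([609.4,  -2.9]), array([611.1,  -4.2]), np.float64(47.0), array([188.4,  81.6]), 46.5)
(array([ 478.7, -114.4]), array([ 478.7, -114.3]), np.float64(-162.0), array([68.6, 24.7]), 14.2)
(array([ 508.9, -288.2]), array([ 523.1, -271.3]), np.float64(63.9), array([185.5,  24.1]), 60.2)
(array([ 452.5, -252.4]), array([ 451.3, -253. ]), np.float64(-143.5), array([77.7, 28.6]), 34.1)
(array([ 392.2, -292.4]), array([ 392. , -293.2]), np.float64(-140.8), array([38.6, 17.2]), 37.4)
[[ 81  90  94  80  83  80  76  71  71 120 246 232 203 156 107  67  63  67
   73  65]
 [ 76  78  78  78  74  63  67  70  62 193 230 212 190 184 216 233 213 176
  127  93]
 [ 77  75  76  74  63  60  59  56 111 234 226 226 226 226 226 233 211 181
  214 219]
 [ 68  69  70  68  62  57  60  67 196 229 229 228 159  90 109 120 165 214
  221 216]
 [ 71  71  69  69  63  63  56 127 231 228 228 231 188 179 201 170 104 17
[... 163 characters left out ...]
 229 223
  228 227]
 [ 35  45  53  57  58  73 201 228 227 227 227 164 205 223 204 220 229 228
  229 229]
 [ 38  30  36  30  33 131 230 225 228 228 219 186 222 221 208 229 224 227
  226 227]
 [159 120  73  33  51 205 226 228 229 202 143 200 227 208 225 230 229 233
  230 229]
 [194 187 181 159 139 215 227 231 219 102 107 111 120 145 227 229 226 229
  230 229]
 [221 216 209 197 188 171 143 164 161 167 171 156 103 120 226 231 230 230
  229 231]
 [229 225 222 221 215 181 193 201 194 216 223 229 224 229 229 231 228 230
  228 231]
 [237 234 231 228 214 169 210 209 189  73 101 156 214 236 233 217 217 227
  228 229]
 [247 245 243 241 175 210 212 208 141  65  55  52  43  49  78 147 215 229
  228 228]]
```

Request:
carry_out --pt "-0.3 25 -0.6 0 0 0 0" --pt "-0.3 50 -0.6 0 0 0 0" --pt "-0.3 75 -0.6 0 0 0 0" --pt "-0.3 100 -0.6 0 0 0 0" --pt "-0.3 110 -0.6 0 0 0 0"

```text
time_s: 55.95
eef_pos: [471.1, -114.1, 13.3]
ee_rot: [-0.088, -0.701, -0.088, 0.702]
force: [0.3, -0.4, 0.5]
grip_width: 0.647
```

Request:
carry_out --pt "-0.3 6 0 0 0 0 0" --pt "-0.3 10.5 0 0 0 0 0" --pt "1 10.5 0 0 0 0 0" --pt "1 10.5 0 0 0 0 0" --pt "1 10.5 0 0 0 0 0"

```text
time_s: 56.58
eef_pos: [471.6, -114.4, 4.0]
ee_rot: [-0.088, -0.701, -0.087, 0.702]
force: [-1.3, 0.7, 7.6]
grip_width: 0.288
```

Request:
carry_out --pt "1 0 0 0 0 0 0" --pt "1 -20 0 0 0 0 0" --pt "1 -60 0 0 0 0 0" --pt "1 -105 0 0 0 0 0" --pt "1 -150 0 0 0 0 0"

```text
time_s: 57.2
eef_pos: [471.1, -113.9, 154.4]
ee_rot: [-0.087, -0.701, -0.088, 0.702]
force: [-0.0, -0.9, -4.2]
grip_width: 0.291
```

Request:
carry_out --pt "1 0 -28 -36 -10 0 0" --pt "1 0 -56 -72 -20 0 0" --pt "1 0 -84 -108 -30 0 0" --pt "1 0 -112 -144 -40 0 0" --pt "1 0 -140 -180.5 -50 0 0"

```text
time_s: 57.82
eef_pos: [612.4, 67.3, 152.5]
ee_rot: [-0.377, -0.597, -0.378, 0.599]
force: [0.3, -1.1, -3.2]
grip_width: 0.291
```

Request:
carry_out --pt "1 0 0 0 -10 0 0" --pt "1 0 0 0 -20 0 0" --pt "1 0 0 0 -25.5 0 0" --pt "1 10 0 0 -25.5 0 0" --pt "1 20 0 0 -25.5 0 0"

```text
time_s: 58.45
eef_pos: [611.6, 65.9, 131.8]
ee_rot: [-0.498, -0.501, -0.499, 0.502]
force: [-0.6, -0.1, -3.8]
grip_width: 0.29
```

Run:
```python
from h import *
plan(((611.6,65.8,46),T(-.4)))
```

```text
t 58.45 p [611.6  65.9 131.8] psi -0.4 F [-0.6 -0.1 -3.8] w 0.29 j [-0.08  0.6   1.34 -0.    1.21 -0.08]
shift [85.8  0.2  0.1] turn [0.  0.  0.2]
```

Request:
carry_out --pt "1 20 0 0 0 0 0" --pt "1 40 0 0 0 0 0" --pt "1 60 0 0 0 0 0" --pt "1 77 0 0 0 0 0" --pt "1 86 0 0 0 0 0"

```text
time_s: 59.08
eef_pos: [611.5, 65.9, 45.8]
ee_rot: [-0.498, -0.5, -0.499, 0.502]
force: [0.7, -0.0, -3.0]
grip_width: 0.287
```

Request:
carry_out --pt "1 2 0 0 0 0 0" --pt "1 4 0 0 0 0 0" --pt "1 6.5 0 0 0 0 0" --pt "1 9 0 0 0 0 0" --pt "1 11 0 0 0 0 0"

```text
time_s: 59.7
eef_pos: [611.9, 65.9, 36.1]
ee_rot: [-0.499, -0.501, -0.499, 0.502]
force: [-0.4, 0.4, -3.5]
grip_width: 0.291
```

Request:
carry_out --pt "1 1 0 0 0 0 0" --pt "-0.3 1 0 0 0 0 0" --pt "-0.3 1 0 0 0 0 0" --pt "-0.3 -9 0 0 0 0 0" --pt "-0.3 -30 0 0 0 0 0"

```text
time_s: 60.32
eef_pos: [611.7, 65.9, 66.7]
ee_rot: [-0.498, -0.501, -0.499, 0.502]
force: [0.7, -0.2, 0.9]
grip_width: 0.651
```

Request:
carry_out --pt "-0.3 -40 0 0 0 0 0" --pt "-0.3 -80 0 0 0 0 0" --pt "-0.3 -120 0 0 0 0 0" --pt "1 -130 0 40 0 0 0" --pt "1 -130 0 80 0 0 0"

```text
time_s: 60.95
eef_pos: [612.1, -14.8, 198.4]
ee_rot: [0.5, 0.501, 0.498, -0.501]
force: [0.1, 0.3, -0.3]
grip_width: 0.231
```

Request:
carry_out --pt "1 0 -1 40 0 0 0" --pt "1 0 -1 80 0 0 0" --pt "1 5 -1 123 0 0 0" --pt "1 30 -1 123 0 0 0" --pt "1 55 -1 123 0 0 0"

```text
time_s: 61.58
eef_pos: [610.2, -137.8, 141.6]
ee_rot: [-0.499, -0.501, -0.498, 0.502]
force: [0.5, 0.2, 0.5]
grip_width: 0.002
```

Run:
```python
from h import *
st()
im=cap("scene"); a=np.load("sc_rest.npy"); crop(np.hstack([a[155:225,225:300],im[155:225,225:300]]),0,0,150,70,5,"c1.png")
d=np.abs(im.astype(int)-a)[168:200,233:258].max(2); print(d.mean(), np.percentile(d,90))
```

```text
t 61.58 p [ 610.2 -137.8  141.6] psi -0.3 F [0.5 0.2 0.5] w 0.002 j [-0.41  0.61  1.29 -0.    1.24 -0.4 ]
4.5125 7.0
```

View pics/c1.png

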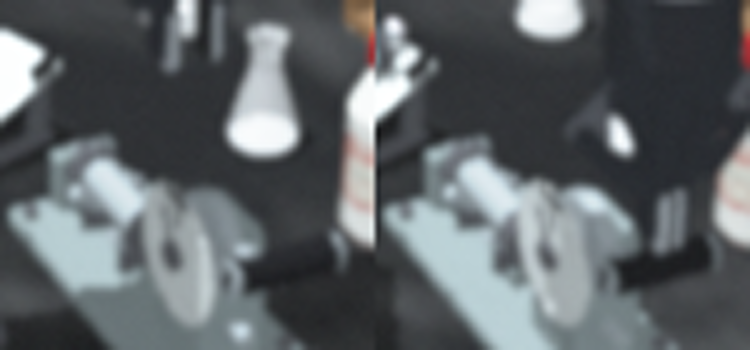

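Request:
carry_out --pt "1 2 0 0 0 0 0" --pt "1 4 0 0 0 0 0" --pt "1 6 0 0 0 0 0" --pt "1 8.5 0 0.3 0 0 0" --pt "1 11.5 0 0.5 0 0 0"

```text
time_s: 62.25
eef_pos: [610.4, -137.9, 130.1]
ee_rot: [-0.499, -0.501, -0.499, 0.502]
force: [-0.3, -1.1, 1.9]
grip_width: -0.002
```

Request:
carry_out --pt "1 4 0 1.5 0 0 0" --pt "1 8 0 2.5 0 0 0" --pt "1 12 0 3.5 0 0 0" --pt "1 16 0 4.3 0 0 0" --pt "1 19 0 5 0 0 0"

```text
time_s: 62.88
eef_pos: [610.1, -142.8, 110.6]
ee_rot: [-0.499, -0.501, -0.499, 0.502]
force: [-0.2, -3.2, 4.8]
grip_width: 0.006
```

Request:
carry_out --pt "1 0.5 0 0 0 0 0" --pt "1 1 0 0 0 0 0" --pt "1 1.5 0 0.2 0 0 0" --pt "1 2 0 0.2 0 0 0" --pt "1 2.5 0 0.2 0 0 0"

```text
time_s: 63.5
eef_pos: [610.1, -142.8, 108.2]
ee_rot: [-0.499, -0.501, -0.499, 0.502]
force: [0.8, -2.3, 4.2]
grip_width: 0.001
```

Request:
carry_out --pt "1 0.4 0 0 0 0 0" --pt "1 0.8 0 0 0 0 0" --pt "1 1.2 0 0 0 0 0" --pt "1 1.6 0 0 0 0 0" --pt "1 2 0 0 0 0 0"

```text
time_s: 64.12
eef_pos: [610.1, -142.8, 106.2]
ee_rot: [-0.499, -0.501, -0.499, 0.502]
force: [0.2, -3.3, 4.1]
grip_width: -0.0
```

Request:
carry_out --pt "1 0.4 0 0 0 0 0" --pt "1 0.8 0 0 0 0 0" --pt "1 1.2 0 0 0 0 0" --pt "1 1.6 0 0 0 0 0" --pt "1 2 0 0 0 0 0"

```text
time_s: 64.75
eef_pos: [610.1, -142.8, 104.2]
ee_rot: [-0.499, -0.501, -0.499, 0.502]
force: [0.3, -3.4, 4.8]
grip_width: 0.001
```

Request:
carry_out --pt "1 0.4 0 0 0 0 0" --pt "1 0.8 0 0 0 0 0" --pt "1 1.2 0 0 0 0 0" --pt "1 1.6 0 0 0 0 0" --pt "1 2 0 0 0 0 0"

```text
time_s: 65.38
eef_pos: [610.1, -142.8, 102.2]
ee_rot: [-0.499, -0.501, -0.499, 0.502]
force: [0.2, -4.4, 4.6]
grip_width: -0.002
```

Request:
carry_out --pt "1 0.4 0 0 0 0 0" --pt "1 0.8 0 0 0 0 0" --pt "1 1.2 0 0 0 0 0" --pt "1 1.6 0 0 0 0 0" --pt "1 2 0 0 0 0 0"

```text
time_s: 66.0
eef_pos: [610.1, -142.8, 100.2]
ee_rot: [-0.499, -0.501, -0.499, 0.502]
force: [0.8, -3.3, 4.3]
grip_width: 0.001
```

Request:
carry_out --pt "1 0.4 0 0 0 0 0" --pt "1 0.8 0 0 0 0 0" --pt "1 1.2 0 0 0 0 0" --pt "1 1.6 0 0 0 0 0" --pt "1 2 0 0 0 0 0"

```text
time_s: 66.62
eef_pos: [610.0, -142.8, 98.2]
ee_rot: [-0.499, -0.501, -0.499, 0.502]
force: [-0.3, -2.7, 4.2]
grip_width: -0.002
```

Request:
carry_out --pt "1 0.4 0 0 0 0 0" --pt "1 0.8 0 0 0 0 0" --pt "1 1.2 0 0 0 0 0" --pt "1 1.6 0 0 0 0 0" --pt "1 2 0 0 0 0 0"

```text
time_s: 67.25
eef_pos: [610.0, -142.8, 96.2]
ee_rot: [-0.499, -0.501, -0.499, 0.502]
force: [-0.2, -2.9, 3.6]
grip_width: 0.001
```

Request:
carry_out --pt "1 0.4 0 0 0 0 0" --pt "1 0.8 0 0 0 0 0" --pt "1 1.2 0 0 0 0 0" --pt "1 1.6 0 0 0 0 0" --pt "1 2 0 0 0 0 0"

```text
time_s: 67.88
eef_pos: [610.1, -142.9, 94.5]
ee_rot: [-0.499, -0.501, -0.499, 0.502]
force: [-0.8, -2.2, 7.3]
grip_width: -0.005
```

Request:
carry_out --pt "1 0.3 0 0 0 0 0" --pt "1 0.6 0 0 0 0 0" --pt "1 0.9 0 0 0 0 0" --pt "1 1.2 0 0 0 0 0" --pt "1 1.5 0 0 0 0 0"

```text
time_s: 68.5
eef_pos: [610.2, -142.9, 93.9]
ee_rot: [-0.499, -0.501, -0.499, 0.501]
force: [-3.6, -1.2, 12.4]
grip_width: 0.002
```

Run:
```python
from h import *
F=[];Z=[]
for i in range(6):
    im=cap("scene"); s=ctrl.sense(); F.append(s['force']); Z.append(s['eef_pos'])
print(np.mean(F,0),np.mean(Z,0))
a=np.load("sc_rest.npy"); crop(np.hstack([a[160:215,240:300],im[160:215,240:300]]),0,0,120,55,6.5,"c2.png"); np.save("sc_press3.npy",im)
```

```text
[-3.45785621 -2.0374422  12.34852639] [ 610.16212626 -142.91421197   93.90529228]
```

View pics/c2.png

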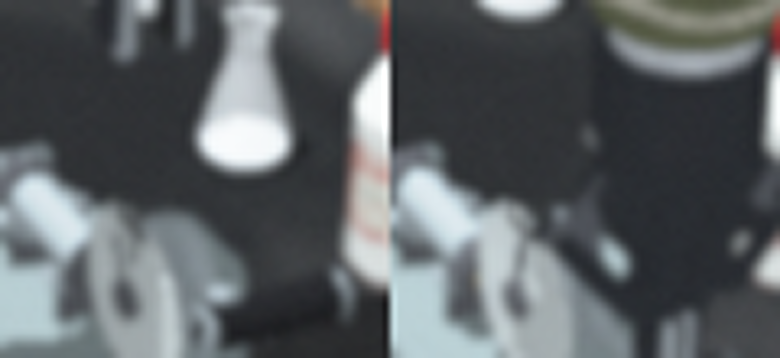

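Request:
carry_out --pt "1 -6 0 0 0 0 0" --pt "1 -14 0 0 0 0 0" --pt "1 -24 0 -1 0 0 0" --pt "1 -36 0 -3 0 0 0" --pt "1 -46 0 -5 0 0 0"

```text
time_s: 69.42
eef_pos: [610.2, -137.6, 139.6]
ee_rot: [-0.499, -0.501, -0.499, 0.501]
force: [-0.5, 0.6, 0.6]
grip_width: -0.001
```

Request:
carry_out --pt "1 0.5 0 0 0 0 0" --pt "1 1 0 0 0 0 0" --pt "1 1.5 0 0 0 0 0" --pt "1 2 0 0 0 0 0" --pt "1 2 0 0 0 0 0"

```text
time_s: 70.05
eef_pos: [610.1, -137.8, 136.5]
ee_rot: [-0.498, -0.501, -0.499, 0.502]
force: [-0.1, -0.6, -1.2]
grip_width: 0.002
```

Request:
carry_out --pt "1 0.2 0 0 0 0 0" --pt "1 0.4 0 0 0 0 0" --pt "1 0.6 0 0 0 0 0" --pt "1 0.8 0 0 0 0 0" --pt "1 1 0 0 0 0 0"

```text
time_s: 70.68
eef_pos: [610.1, -137.8, 135.7]
ee_rot: [-0.499, -0.501, -0.499, 0.502]
force: [0.8, -0.1, 0.2]
grip_width: -0.0
```

Request:
carry_out --pt "1 0.2 0 0 0 0 0" --pt "1 0.4 0 0 0 0 0" --pt "1 0.6 0 0 0 0 0" --pt "1 0.8 0 0 0 0 0" --pt "1 1 0 0 0 0 0"

```text
time_s: 71.3
eef_pos: [610.1, -137.8, 134.8]
ee_rot: [-0.499, -0.501, -0.499, 0.502]
force: [0.6, 0.5, 1.3]
grip_width: 0.005
```

Request:
carry_out --pt "1 0.2 0 0 0 0 0" --pt "1 0.4 0 0 0 0 0" --pt "1 0.6 0 0 0 0 0" --pt "1 0.8 0 0 0 0 0" --pt "1 1 0 0 0 0 0"

```text
time_s: 71.92
eef_pos: [610.2, -137.9, 133.8]
ee_rot: [-0.499, -0.501, -0.499, 0.502]
force: [-0.1, -0.7, 1.5]
grip_width: -0.001
```

Request:
carry_out --pt "1 0.2 0 0 0 0 0" --pt "1 0.4 0 0 0 0 0" --pt "1 0.6 0 0 0 0 0" --pt "1 0.8 0 0 0 0 0" --pt "1 1 0 0 0 0 0"

```text
time_s: 72.55
eef_pos: [610.1, -137.8, 132.7]
ee_rot: [-0.499, -0.501, -0.499, 0.502]
force: [0.7, 0.2, 1.3]
grip_width: 0.0
```

Request:
carry_out --pt "1 0.2 0 0 0 0 0" --pt "1 0.4 0 0 0 0 0" --pt "1 0.6 0 0 0 0 0" --pt "1 0.8 0 0 0 0 0" --pt "1 1 0 0 0 0 0"

```text
time_s: 73.18
eef_pos: [610.1, -137.8, 131.7]
ee_rot: [-0.499, -0.501, -0.499, 0.502]
force: [-0.6, -1.1, 1.0]
grip_width: -0.001
```

Request:
carry_out --pt "1 0.2 0 0 0 0 0" --pt "1 0.4 0 0 0 0 0" --pt "1 0.6 0 0 0 0 0" --pt "1 0.8 0 0 0 0 0" --pt "1 1 0 0 0 0 0"

```text
time_s: 73.8
eef_pos: [610.1, -137.8, 130.7]
ee_rot: [-0.499, -0.501, -0.499, 0.502]
force: [0.3, -0.7, 2.4]
grip_width: 0.005
```

Request:
carry_out --pt "1 -2 0 0 0 0 0" --pt "1 -5 0 0 0 0 0" --pt "1 -5.3 0 0 0 0 0" --pt "1 -5.3 0 0 0 0 0" --pt "1 -5.3 0 0 0 0 0"

```text
time_s: 74.42
eef_pos: [610.1, -137.8, 135.9]
ee_rot: [-0.499, -0.501, -0.499, 0.502]
force: [0.1, -0.0, -0.1]
grip_width: 0.005
```

```bash
cat > avg.py <<'E'
from h import *
F=[];Z=[]
for i in range(9):
    viewer.capture("top"); s=ctrl.sense(); F.append(s['force'][2]); Z.append(s['eef_pos'][2])
print("F %.2f +- %.2f z %.2f"%(np.mean(F),np.std(F)/3,np.mean(Z)))
E
python3 avg.py
```

```text
F -0.14 +- 0.11 z 135.97
```

Request:
carry_out --pt "1 0.1 0 0 0 0 0" --pt "1 0.2 0 0 0 0 0" --pt "1 0.3 0 0 0 0 0" --pt "1 0.4 0 0 0 0 0" --pt "1 0.4 0 0 0 0 0"

```text
time_s: 75.5
eef_pos: [610.1, -137.8, 135.6]
ee_rot: [-0.499, -0.501, -0.499, 0.502]
force: [-0.7, 0.4, 0.1]
grip_width: 0.004
```

```bash
python3 avg.py
```

```text
F -0.05 +- 0.11 z 135.62
```

Request:
carry_out --pt "1 0.1 0 0 0 0 0" --pt "1 0.2 0 0 0 0 0" --pt "1 0.3 0 0 0 0 0" --pt "1 0.4 0 0 0 0 0" --pt "1 0.4 0 0 0 0 0"

```text
time_s: 76.58
eef_pos: [610.1, -137.8, 135.2]
ee_rot: [-0.499, -0.501, -0.499, 0.502]
force: [0.2, -0.1, 0.6]
grip_width: 0.001
```

```bash
python3 avg.py
```

```text
F 0.26 +- 0.19 z 135.22
```

Request:
carry_out --pt "1 0.1 0 0 0 0 0" --pt "1 0.2 0 0 0 0 0" --pt "1 0.3 0 0 0 0 0" --pt "1 0.4 0 0 0 0 0" --pt "1 0.4 0 0 0 0 0"

```text
time_s: 77.65
eef_pos: [610.1, -137.8, 134.8]
ee_rot: [-0.499, -0.501, -0.499, 0.502]
force: [-1.0, -1.0, -0.7]
grip_width: 0.002
```

```bash
python3 avg.py
```

```text
F -0.10 +- 0.12 z 134.82
```

Request:
carry_out --pt "1 0.1 0 0 0 0 0" --pt "1 0.2 0 0 0 0 0" --pt "1 0.3 0 0 0 0 0" --pt "1 0.4 0 0 0 0 0" --pt "1 0.4 0 0 0 0 0"

```text
time_s: 78.72
eef_pos: [610.1, -137.9, 134.5]
ee_rot: [-0.499, -0.501, -0.499, 0.502]
force: [-0.5, -1.8, 2.0]
grip_width: -0.0
```

```bash
python3 avg.py
```

```text
F 1.58 +- 0.22 z 134.49
```

Request:
carry_out --pt "1 4 0 1.2 0 0 0" --pt "1 8 0 2.2 0 0 0" --pt "1 12 0 3.2 0 0 0" --pt "1 16 0 4 0 0 0" --pt "1 20 0 4.6 0 0 0"

```text
time_s: 79.8
eef_pos: [610.0, -142.5, 114.1]
ee_rot: [-0.499, -0.501, -0.499, 0.502]
force: [-0.4, -1.7, 2.8]
grip_width: -0.001
```

Request:
carry_out --pt "1 4 0 0.4 0 0 0" --pt "1 8 0 0.5 0 0 0" --pt "1 12 0 0.5 0 0 0" --pt "1 16 0 0.5 0 0 0" --pt "1 18 0 0.5 0 0 0"

```text
time_s: 80.42
eef_pos: [610.0, -142.8, 96.1]
ee_rot: [-0.499, -0.501, -0.499, 0.502]
force: [-0.2, -1.4, 2.8]
grip_width: -0.004
```

```bash
python3 avg.py
```

```text
F 2.06 +- 0.10 z 96.37
```

Request:
carry_out --pt "1 0.2 0 0 0 0 0" --pt "1 0.4 0 0 0 0 0" --pt "1 0.6 0 0 0 0 0" --pt "1 0.8 0 0 0 0 0" --pt "1 0.8 0 0 0 0 0"

```text
time_s: 81.5
eef_pos: [610.0, -142.9, 95.6]
ee_rot: [-0.499, -0.501, -0.499, 0.502]
force: [-0.4, 0.1, 1.6]
grip_width: 0.003
```

```bash
python3 avg.py
```

```text
F 1.90 +- 0.18 z 95.60
```

Request:
carry_out --pt "1 0.1 0 0 0 0 0" --pt "1 0.2 0 0 0 0 0" --pt "1 0.3 0 0 0 0 0" --pt "1 0.5 0 0 0 0 0" --pt "1 0.5 0 0 0 0 0"

```text
time_s: 82.58
eef_pos: [610.0, -142.9, 95.1]
ee_rot: [-0.499, -0.501, -0.499, 0.502]
force: [-1.1, -1.4, 3.4]
grip_width: -0.002
```

```bash
python3 avg.py
```

```text
F 2.31 +- 0.20 z 95.12
```

Request:
carry_out --pt "1 0.1 0 0 0 0 0" --pt "1 0.2 0 0 0 0 0" --pt "1 0.3 0 0 0 0 0" --pt "1 0.5 0 0 0 0 0" --pt "1 0.5 0 0 0 0 0"

```text
time_s: 83.65
eef_pos: [610.1, -142.9, 94.8]
ee_rot: [-0.499, -0.501, -0.499, 0.502]
force: [-1.8, -1.4, 3.8]
grip_width: 0.004
```

```bash
python3 avg.py
```

```text
F 4.87 +- 0.21 z 94.74
```

Request:
carry_out --pt "1 0.1 0 0 0 0 0" --pt "1 0.2 0 0 0 0 0" --pt "1 0.3 0 0 0 0 0" --pt "1 0.5 0 0 0 0 0" --pt "1 0.5 0 0 0 0 0"

```text
time_s: 84.72
eef_pos: [610.1, -143.0, 94.5]
ee_rot: [-0.499, -0.501, -0.499, 0.502]
force: [-2.4, -1.5, 6.6]
grip_width: 0.002
```

```bash
python3 avg.py
```

```text
F 7.23 +- 0.14 z 94.52
```

Request:
carry_out --pt "1 -6 0 0 0 0 0" --pt "1 -14 0 0 0 0 0" --pt "1 -26 0 0 0 0 0" --pt "1 -40 0 -3 0 0 0" --pt "1 -55 0 -5 0 0 0"

```text
time_s: 85.8
eef_pos: [610.2, -137.7, 150.2]
ee_rot: [-0.499, -0.501, -0.499, 0.502]
force: [-0.5, 0.2, 0.7]
grip_width: 0.002
```

Request:
carry_out --pt "1 -40 0 0 0 0 0" --pt "-0.3 -45 2 -50 0 0 0" --pt "-0.3 -45 2 -100 0 0 0" --pt "-0.3 -45 2 -150 0 0 0" --pt "-0.3 -45 2 -200 0 0 0"

```text
time_s: 86.42
eef_pos: [613.0, 63.8, 194.9]
ee_rot: [-0.499, -0.501, -0.499, 0.501]
force: [1.3, 0.4, -0.4]
grip_width: 0.649
```

Request:
carry_out --pt "-0.3 40 -1 -4 0 0 0" --pt "-0.3 80 -1 -4 0 0 0" --pt "-0.3 120 -1 -4 0 0 0" --pt "-0.3 145 -1 -4 0 0 0" --pt "-0.3 159 -1 -4 0 0 0"

```text
time_s: 87.05
eef_pos: [611.7, 66.2, 34.4]
ee_rot: [-0.498, -0.5, -0.499, 0.502]
force: [-0.0, -0.4, -0.6]
grip_width: 0.65
```

Request:
carry_out --pt "1 0 0 0 0 0 0" --pt "1 0 0 0 0 0 0" --pt "1 0 0 0 0 0 0" --pt "1 0 0 0 0 0 0" --pt "1 0 0 0 0 0 0"

```text
time_s: 87.68
eef_pos: [611.6, 66.1, 36.4]
ee_rot: [-0.499, -0.5, -0.499, 0.502]
force: [-5.6, -0.4, 2.2]
grip_width: 0.283
```

```bash
cat > avg3.py <<'E'
from h import *
F=[];Z=[]
for i in range(6):
    viewer.capture("top"); s=ctrl.sense(); F.append(s['force']); Z.append(s['eef_pos'])
print("F",np.mean(F,0).round(2),"p",np.mean(Z,0).round(2))
E
python3 avg3.py
```

```text
F [-4.89 -0.53  2.49] p [611.63  66.08  36.4 ]
```

Request:
carry_out --pt "1 -0.5 0 0 0 0 0" --pt "1 -1.5 0 -0.2 0 0 0" --pt "1 -1.5 0 -0.4 0 0 0" --pt "1 -1.5 0 -0.7 0 0 0" --pt "1 -1.5 0 -1 0 0 0"

```text
time_s: 88.6
eef_pos: [611.8, 66.1, 36.7]
ee_rot: [-0.499, -0.5, -0.499, 0.502]
force: [-5.5, -7.3, -0.5]
grip_width: 0.288
```

```bash
python3 avg3.py
```

```text
F [-4.7  -6.51 -0.48] p [611.84  66.12  36.72]
```

Request:
carry_out --pt "1 0 0 2 0 0 0" --pt "1 -4 0 2.5 0 0 0" --pt "1 -8 0 2.5 0 0 0" --pt "1 -13 0 2.5 0 0 0" --pt "1 -13 0 2.5 0 0 0"

```text
time_s: 89.52
eef_pos: [612.3, 64.6, 50.2]
ee_rot: [-0.499, -0.501, -0.499, 0.501]
force: [-0.2, 0.1, -3.3]
grip_width: 0.288
```

```bash
python3 avg3.py
```

```text
F [-0.21  0.09 -3.41] p [611.89  64.6   49.49]
```

Request:
carry_out --pt "1 0 0 -0.4 0 0 0" --pt "1 0 0 -0.8 0 0 0" --pt "1 0 0 -1.2 0 0 0" --pt "1 0 0 -1.5 0 0 0" --pt "1 0 0 -1.5 0 0 0"

```text
time_s: 90.45
eef_pos: [611.9, 66.1, 49.6]
ee_rot: [-0.499, -0.501, -0.499, 0.502]
force: [0.4, 0.1, -4.0]
grip_width: 0.282
```

```bash
python3 avg3.py
```

```text
F [-0.01 -0.65 -3.38] p [611.93  66.06  49.56]
```

Request:
carry_out --pt "1 0 0 -0.2 0 0 0" --pt "1 0 0 -0.4 0 0 0" --pt "1 0 0 -0.6 0 0 0" --pt "1 0 0 -0.8 0 0 0" --pt "1 0 0 -1 0 0 0"

```text
time_s: 91.38
eef_pos: [611.9, 66.2, 49.6]
ee_rot: [-0.499, -0.5, -0.499, 0.502]
force: [-0.9, -7.0, -2.0]
grip_width: 0.282
```

```bash
python3 avg3.py
```

```text
F [-1.02 -6.97 -1.91] p [611.95  66.15  49.65]
```

Request:
carry_out --pt "1 0 0 -0.2 0 0 0" --pt "1 0 0 -0.4 0 0 0" --pt "1 0 0 -0.6 0 0 0" --pt "1 0 0 -0.8 0 0 0" --pt "1 0 0 -1 0 0 0"

```text
time_s: 92.3
eef_pos: [612.0, 66.2, 49.8]
ee_rot: [-0.499, -0.5, -0.498, 0.502]
force: [-2.2, -12.6, -1.4]
grip_width: 0.287
```

```bash
python3 avg3.py
```

```text
F [ -2.23 -11.82  -1.23] p [611.99  66.2   49.74]
```

Request:
carry_out --pt "1 -5 0 2.5 0 0 0" --pt "1 -30 0 2.5 0 0 0" --pt "1 -60 0 2.5 0 0 0" --pt "1 -90 0 2.5 0 0 0" --pt "1 -117 0 2.5 0 0 0"

```text
time_s: 93.22
eef_pos: [612.1, 66.2, 167.9]
ee_rot: [0.499, 0.501, 0.499, -0.501]
force: [0.1, -0.4, -3.7]
grip_width: 0.287
```

Request:
carry_out --pt "1 0 -4 40 0 0 0" --pt "1 0 -8 80 0 0 0" --pt "1 0 -12 120 0 0 0" --pt "1 0 -16 160 0 0 0" --pt "1 0 -20 200 0 0 0"

```text
time_s: 93.85
eef_pos: [591.1, -135.0, 166.9]
ee_rot: [-0.499, -0.501, -0.499, 0.501]
force: [-0.3, -0.4, -2.7]
grip_width: 0.287
```

Request:
carry_out --pt "1 0 -4 40 -10 0 0" --pt "1 0 -8 80 -20 0 0" --pt "1 0 -12 120 -30 0 0" --pt "1 0 -16 160 -40 0 0" --pt "1 0 -20 200 -50 0 0"

```text
time_s: 94.48
eef_pos: [570.3, -335.0, 166.9]
ee_rot: [0.664, 0.241, 0.665, -0.241]
force: [0.2, 0.0, -3.2]
grip_width: 0.291
```

Run:
```python
from h import *
plan((tr(25,60),T(68.2)),(tr(25,10),T(68.2)))
```

```text
t 94.47 p [ 570.3 -335.   166.9] psi 50.1 F [ 0.2  0.  -3.2] w 0.291 j [-0.71  0.67  1.12 -0.    1.35 -1.58]
shift [103.9  -6.5   2.9] turn [-18.1  -0.   -0. ]
shift [153.9  -6.5   2.9] turn [-18.1  -0.   -0. ]
```

Request:
carry_out --pt "1 20 -2 1 -6 0 0" --pt "1 45 -4 2 -12 0 0" --pt "1 70 -6.5 3 -18 0 0" --pt "1 95 -6.5 3 -18 0 0" --pt "1 115 -6.5 3 -18 0 0"

```text
time_s: 95.1
eef_pos: [568.3, -340.7, 50.7]
ee_rot: [0.693, 0.137, 0.694, -0.136]
force: [-0.2, 0.2, -2.7]
grip_width: 0.29
```

Request:
carry_out --pt "1 15 0 0 0 0 0" --pt "1 28 0 0 0 0 0" --pt "1 36 0 0 0 0 0" --pt "1 39 0 0 0 0 0" --pt "1 40 0 0 0 0 0"

```text
time_s: 95.72
eef_pos: [568.3, -341.3, 12.0]
ee_rot: [0.694, 0.136, 0.694, -0.137]
force: [0.2, 0.4, -2.8]
grip_width: 0.286
```

Request:
carry_out --pt "1 1.2 0 0 0 0 0" --pt "1 2.2 0 0 0 0 0" --pt "0.1 2.2 0 0 0 0 0" --pt "0.1 2.2 0 0 0 0 0" --pt "0.1 -15 0 0 0 0 0"

```text
time_s: 96.35
eef_pos: [567.7, -340.8, 26.5]
ee_rot: [0.693, 0.137, 0.695, -0.136]
force: [0.3, 0.2, 0.1]
grip_width: 0.452
```

Request:
carry_out --pt "0.1 -30 0 0 0 0 0" --pt "0.1 -60 0 0 0 0 0" --pt "-0.3 -90 0 0 0 0 0" --pt "-0.3 -115 0 0 0 0 0" --pt "-0.3 -135 0 0 0 0 0"

```text
time_s: 96.98
eef_pos: [568.6, -341.3, 164.6]
ee_rot: [0.694, 0.136, 0.693, -0.137]
force: [0.3, 0.4, -0.1]
grip_width: 0.653
```

Request:
carry_out --pt "-0.3 0 6 -29 10 0 0" --pt "-0.3 0 12 -58 20 0 0" --pt "-0.3 0 17 -87 30 0 0" --pt "-0.3 0 23 -116 40 0 0" --pt "-0.3 0 28 -145 50 0 0"

```text
time_s: 97.6
eef_pos: [444.1, -259.8, 163.3]
ee_rot: [0.57, 0.418, 0.57, -0.419]
force: [-0.1, -0.5, -0.5]
grip_width: 0.654
```

Request:
carry_out --pt "-0.3 0 0 0 10 0 0" --pt "-0.3 0 0 0 20 0 0" --pt "-0.3 0 0 0 30 0 0" --pt "-0.3 0 0 0 40 0 0" --pt "-0.3 0 0 0 50 0 0"

```text
time_s: 98.22
eef_pos: [445.0, -260.4, 163.3]
ee_rot: [-0.34, -0.62, -0.339, 0.62]
force: [0.4, 0.1, 0.1]
grip_width: 0.65
```

Request:
carry_out --pt "-0.3 8 0 0 10 0 0" --pt "-0.3 16 0 0 20 0 0" --pt "-0.3 24 0 0 24 0 0" --pt "-0.3 32 0 0 24 0 0" --pt "-0.3 40 0 0 24 0 0"

```text
time_s: 98.85
eef_pos: [444.8, -260.4, 122.1]
ee_rot: [-0.206, -0.676, -0.205, 0.677]
force: [-0.6, -0.4, -0.2]
grip_width: 0.652
```

Run:
```python
from h import *
plan(((444.5,-260,60),T(-56.2)),((444.5,-260,3.5),T(-56.2)))
im=cap("scene"); print(*[o[:5] for o in cart(im,(200,240,290,315),140,20,"scene",amin=30)],sep="\n"); cv2.imwrite("pics/sc_d.png",im)
b=cap("top"); cv2.imwrite("pics/top_d.png",b)
# residual vs first scene picture, to spot any shifted cartridge
a=cv2.imread("pics/scene0raw.png"); d=np.abs(im.astype(int)-a).max(2)[270:305,225:275]; print(d.mean(),np.percentile(d,95))
```

```text
t 98.85 p [ 444.8 -260.4  122.1] psi -56.2 F [-0.6 -0.4 -0.2] w 0.652 j [-0.76  0.41  1.67 -0.    1.06  0.22]
shift [62.1 -0.6 -0. ] turn [ 0.   0.1 -0. ]
shift [ 1.186e+02 -6.000e-01 -1.000e-01] turn [ 0.   0.1 -0. ]
(array([ 515.7, -305.7]), array([ 513.3, -316. ]), np.float64(63.6), array([214.9,  47.1]), 59.2)
(array([ 448.9, -254.3]), array([ 447.5, -258.1]), np.float64(-148.1), array([70.6, 27.2]), 35.0)
(array([ 392.4, -292.5]), array([ 392.1, -293.2]), np.float64(-140.9), array([38.7, 17.4]), 36.3)
17.106285714285715 72.0
```

Request:
carry_out --pt "-0.3 25 -0.6 0 0 0 0" --pt "-0.3 50 -0.6 0 0 0 0" --pt "-0.3 75 -0.6 0 0 0 0" --pt "-0.3 98 -0.6 0 0 0 0" --pt "-0.3 108 -0.6 0 0 0 0"

```text
time_s: 99.58
eef_pos: [444.0, -259.6, 13.1]
ee_rot: [-0.205, -0.676, -0.206, 0.677]
force: [1.2, -0.5, -0.1]
grip_width: 0.648
```

Request:
carry_out --pt "-0.3 6 0 0 0 0 0" --pt "-0.3 10.5 0 0 0 0 0" --pt "1 10.5 0 0 0 0 0" --pt "1 10.5 0 0 0 0 0" --pt "1 10.5 0 0 0 0 0"

```text
time_s: 100.2
eef_pos: [444.5, -260.1, 4.0]
ee_rot: [-0.205, -0.676, -0.205, 0.677]
force: [-0.8, 0.7, 5.3]
grip_width: 0.285
```

Request:
carry_out --pt "1 0 0 0 0 0 0" --pt "1 -20 0 0 0 0 0" --pt "1 -60 0 0 0 0 0" --pt "1 -105 0 0 0 0 0" --pt "1 -150 0 0 0 0 0"

```text
time_s: 100.82
eef_pos: [444.0, -259.4, 154.4]
ee_rot: [-0.205, -0.676, -0.206, 0.677]
force: [0.2, -1.1, -3.2]
grip_width: 0.289
```

Request:
carry_out --pt "1 -2 -18 -32 0 0 0" --pt "1 -4 -36 -64 0 0 0" --pt "1 -6 -54 -96 0 0 0" --pt "1 -8 -72 -128 0 0 0" --pt "1 -10 -89 -160 0 0 0"

```text
time_s: 101.45
eef_pos: [528.2, -95.6, 162.8]
ee_rot: [-0.205, -0.676, -0.206, 0.677]
force: [0.7, -0.3, -2.7]
grip_width: 0.289
```

Request:
carry_out --pt "1 0 -18 -32 -10 0 0" --pt "1 0 -36 -64 -20 0 0" --pt "1 0 -54 -96 -30 0 0" --pt "1 0 -72 -128 -40 0 0" --pt "1 0 -89 -160 -50 0 0"

```text
time_s: 102.08
eef_pos: [611.7, 67.2, 162.4]
ee_rot: [-0.473, -0.524, -0.474, 0.526]
force: [0.2, -0.7, -3.1]
grip_width: 0.286
```

Run:
```python
from h import *
plan(((611.8,65.8,46),T(-.4)))
```

```text
t 102.08 p [611.7  67.2 162.4] psi -5.9 F [ 0.2 -0.7 -3.1] w 0.286 j [-0.08  0.57  1.3  -0.    1.28  0.02]
shift [116.4   0.5   1.3] turn [-5.5  0.   0.2]
```

Request:
carry_out --pt "1 20 0 0 -5.5 0 0" --pt "1 45 0 0 -5.5 0 0" --pt "1 70 0 0 -5.5 0 0" --pt "1 90 0 0 -5.5 0 0" --pt "1 105 0 0 -5.5 0 0"

```text
time_s: 102.7
eef_pos: [611.0, 66.0, 56.6]
ee_rot: [-0.496, -0.502, -0.497, 0.504]
force: [0.2, -0.3, -2.3]
grip_width: 0.291
```

Request:
carry_out --pt "1 4 0 0 0 0 0" --pt "1 8 0 0 0 0 0" --pt "1 11 0 0 0 0 0" --pt "1 11 0 0 0 0 0" --pt "1 11 0 0 0 0 0"

```text
time_s: 103.32
eef_pos: [611.7, 66.0, 47.4]
ee_rot: [-0.497, -0.503, -0.497, 0.504]
force: [0.1, 0.4, -2.9]
grip_width: 0.29
```

Run:
```python
from h import *
plan(((611.8,65.8,35),T(-.4)))
```

```text
t 103.33 p [611.7  66.   47.4] psi -0.8 F [ 0.1  0.4 -2.9] w 0.29 j [-0.08  0.7   1.41 -0.    1.04 -0.07]
shift [12.4  0.1  0.2] turn [-0.4  0.   0. ]
```

Lower, release, go to the lever.

Request:
carry_out --pt "1 3 0 0 -0.4 0 0" --pt "1 6 0 0 -0.4 0 0" --pt "1 9 0 0 -0.4 0 0" --pt "1 11.5 0 0 -0.4 0 0" --pt "1 12.5 0 0 -0.4 0 0"

```text
time_s: 103.95
eef_pos: [611.4, 66.0, 34.3]
ee_rot: [-0.498, -0.501, -0.499, 0.502]
force: [0.2, -0.7, -3.0]
grip_width: 0.288
```

Request:
carry_out --pt "1 1 0 0 0 0 0" --pt "-0.3 1 0 0 0 0 0" --pt "-0.3 1 0 0 0 0 0" --pt "-0.3 -9 0 0 0 0 0" --pt "-0.3 -30 0 0 0 0 0"

```text
time_s: 104.58
eef_pos: [611.3, 66.0, 64.9]
ee_rot: [-0.498, -0.501, -0.499, 0.502]
force: [0.8, 0.1, -0.4]
grip_width: 0.647
```

Request:
carry_out --pt "-0.3 -40 0 0 0 0 0" --pt "-0.3 -80 0 0 0 0 0" --pt "-0.3 -120 0 0 0 0 0" --pt "1 -130 0 40 0 0 0" --pt "1 -130 0 80 0 0 0"

```text
time_s: 105.2
eef_pos: [611.6, -14.8, 196.7]
ee_rot: [0.499, 0.501, 0.498, -0.501]
force: [1.0, 0.4, -0.2]
grip_width: 0.233
```

Request:
carry_out --pt "1 0 -1 40 0 0 0" --pt "1 0 -1 80 0 0 0" --pt "1 5 -1 123 0 0 0" --pt "1 30 -1 123 0 0 0" --pt "1 55 -1 123 0 0 0"

```text
time_s: 105.82
eef_pos: [609.4, -137.7, 139.8]
ee_rot: [-0.498, -0.502, -0.498, 0.502]
force: [0.7, -0.3, -0.3]
grip_width: 0.005
```

Run:
```python
from h import *
st()
im=cap("scene"); a=np.load("sc_rest.npy")
d=np.abs(im.astype(int)-a)[168:200,233:258].max(2); print(d.mean(), np.percentile(d,90))
```

```text
t 105.83 p [ 609.4 -137.7  139.8] psi -0.4 F [ 0.7 -0.3 -0.3] w 0.005 j [-0.41  0.61  1.29 -0.    1.24 -0.4 ]
4.55875 7.0
```

Seated (image difference same as before: 4.6 against 4.5). Press.

Request:
carry_out --pt "1 2 0 0 0 0 0" --pt "1 4 0 0 0 0 0" --pt "1 6 0 0 0 0 0" --pt "1 8 0 0.3 0 0 0" --pt "1 10 0 0.5 0 0 0"

```text
time_s: 106.5
eef_pos: [609.6, -137.8, 130.0]
ee_rot: [-0.499, -0.501, -0.498, 0.502]
force: [1.1, -1.6, 2.4]
grip_width: -0.005
```

Request:
carry_out --pt "1 4 0 1.5 0 0 0" --pt "1 8 0 2.5 0 0 0" --pt "1 12 0 3.5 0 0 0" --pt "1 16 0 4.3 0 0 0" --pt "1 19 0 5 0 0 0"

```text
time_s: 107.12
eef_pos: [609.4, -142.7, 110.5]
ee_rot: [-0.498, -0.501, -0.499, 0.502]
force: [-0.4, -3.3, 3.6]
grip_width: -0.001
```

Request:
carry_out --pt "1 0.5 0 0 0 0 0" --pt "1 1 0 0 0 0 0" --pt "1 1.5 0 0.2 0 0 0" --pt "1 2 0 0.2 0 0 0" --pt "1 2.5 0 0.2 0 0 0"

```text
time_s: 107.75
eef_pos: [609.3, -142.8, 108.1]
ee_rot: [-0.498, -0.501, -0.499, 0.502]
force: [-0.3, -2.8, 4.6]
grip_width: 0.004
```

Request:
carry_out --pt "1 0.4 0 0 0 0 0" --pt "1 0.8 0 0 0 0 0" --pt "1 1.2 0 0 0 0 0" --pt "1 1.6 0 0 0 0 0" --pt "1 2 0 0 0 0 0"

```text
time_s: 108.38
eef_pos: [609.3, -142.7, 106.1]
ee_rot: [-0.498, -0.501, -0.499, 0.502]
force: [-0.8, -3.9, 4.8]
grip_width: -0.0
```

Request:
carry_out --pt "1 0.4 0 0 0 0 0" --pt "1 0.8 0 0 0 0 0" --pt "1 1.2 0 0 0 0 0" --pt "1 1.6 0 0 0 0 0" --pt "1 2 0 0 0 0 0"

```text
time_s: 109.0
eef_pos: [609.3, -142.7, 104.1]
ee_rot: [-0.498, -0.501, -0.499, 0.502]
force: [0.5, -3.4, 3.6]
grip_width: 0.002
```

Request:
carry_out --pt "1 0.4 0 0 0 0 0" --pt "1 0.8 0 0 0 0 0" --pt "1 1.2 0 0 0 0 0" --pt "1 1.6 0 0 0 0 0" --pt "1 2 0 0 0 0 0"

```text
time_s: 109.62
eef_pos: [609.3, -142.7, 102.1]
ee_rot: [-0.498, -0.501, -0.499, 0.502]
force: [-0.4, -2.9, 4.8]
grip_width: 0.002
```

Request:
carry_out --pt "1 0.4 0 0 0 0 0" --pt "1 0.8 0 0 0 0 0" --pt "1 1.2 0 0 0 0 0" --pt "1 1.6 0 0 0 0 0" --pt "1 2 0 0 0 0 0"

```text
time_s: 110.25
eef_pos: [609.3, -142.7, 100.1]
ee_rot: [-0.498, -0.501, -0.499, 0.502]
force: [-0.3, -3.8, 3.9]
grip_width: -0.005
```

Request:
carry_out --pt "1 0.4 0 0 0 0 0" --pt "1 0.8 0 0 0 0 0" --pt "1 1.2 0 0 0 0 0" --pt "1 1.6 0 0 0 0 0" --pt "1 2 0 0 0 0 0"

```text
time_s: 110.88
eef_pos: [609.3, -142.7, 98.1]
ee_rot: [-0.498, -0.501, -0.499, 0.502]
force: [0.6, -2.8, 4.5]
grip_width: 0.001
```

Request:
carry_out --pt "1 0.4 0 0 0 0 0" --pt "1 0.8 0 0 0 0 0" --pt "1 1.2 0 0 0 0 0" --pt "1 1.6 0 0 0 0 0" --pt "1 2 0 0 0 0 0"

```text
time_s: 111.5
eef_pos: [609.3, -142.7, 96.1]
ee_rot: [-0.498, -0.501, -0.499, 0.502]
force: [-0.2, -2.5, 3.5]
grip_width: -0.003
```

Request:
carry_out --pt "1 0.4 0 0 0 0 0" --pt "1 0.8 0 0 0 0 0" --pt "1 1.2 0 0 0 0 0" --pt "1 1.6 0 0 0 0 0" --pt "1 2 0 0 0 0 0"

```text
time_s: 112.12
eef_pos: [609.3, -142.7, 94.1]
ee_rot: [-0.498, -0.501, -0.499, 0.502]
force: [0.0, -3.9, 4.5]
grip_width: -0.002
```

Request:
carry_out --pt "1 0.4 0 0 0 0 0" --pt "1 0.8 0 0 0 0 0" --pt "1 1.2 0 0 0 0 0" --pt "1 1.6 0 0 0 0 0" --pt "1 2 0 0 0 0 0"

```text
time_s: 112.75
eef_pos: [609.3, -142.7, 92.2]
ee_rot: [-0.498, -0.501, -0.499, 0.502]
force: [-0.3, -3.3, 5.8]
grip_width: 0.004
```

Request:
carry_out --pt "1 0.4 0 0 0 0 0" --pt "1 0.8 0 0 0 0 0" --pt "1 1.2 0 0 0 0 0" --pt "1 1.6 0 0 0 0 0" --pt "1 2 0 0 0 0 0"

```text
time_s: 113.38
eef_pos: [609.4, -142.8, 91.3]
ee_rot: [-0.498, -0.501, -0.498, 0.502]
force: [-3.5, -2.0, 13.1]
grip_width: -0.0
```

Request:
carry_out --pt "1 -6 0 0 0 0 0" --pt "1 -14 0 0 0 0 0" --pt "1 -28 0 0 0 0 0" --pt "1 -43 0 -3 0 0 0" --pt "1 -58 0 -5 0 0 0"

```text
time_s: 114.0
eef_pos: [609.4, -137.4, 149.3]
ee_rot: [-0.498, -0.501, -0.499, 0.502]
force: [0.1, -0.1, 0.2]
grip_width: 0.0
```

Request:
carry_out --pt "1 -40 0 0 0 0 0" --pt "-0.3 -45 2 -50 0 0 0" --pt "-0.3 -45 2 -100 0 0 0" --pt "-0.3 -45 2 -150 0 0 0" --pt "-0.3 -45 2 -200 0 0 0"

```text
time_s: 114.62
eef_pos: [612.5, 64.0, 193.9]
ee_rot: [-0.498, -0.501, -0.499, 0.502]
force: [0.5, -0.2, 0.6]
grip_width: 0.65
```

Request:
carry_out --pt "-0.3 40 0 -6 0 0 0" --pt "-0.3 80 0 -6 0 0 0" --pt "-0.3 120 0 -6 0 0 0" --pt "-0.3 145 0 -6 0 0 0" --pt "-0.3 159 0 -6 0 0 0"

```text
time_s: 115.25
eef_pos: [612.2, 68.4, 33.3]
ee_rot: [-0.498, -0.501, -0.499, 0.502]
force: [-0.7, -0.0, 0.1]
grip_width: 0.652
```

Request:
carry_out --pt "1 0 0 0 0 0 0" --pt "1 0 0 0 0 0 0" --pt "1 0 0 0 0 0 0" --pt "1 0 0 0 0 0 0" --pt "1 0 0 0 0 0 0"

```text
time_s: 115.88
eef_pos: [611.6, 68.3, 35.3]
ee_rot: [-0.498, -0.5, -0.499, 0.502]
force: [-7.5, -0.8, 4.6]
grip_width: 0.292
```

Request:
carry_out --pt "1 -10 0 0 0 0 0" --pt "1 -30 0 0 0 0 0" --pt "1 -60 0 0 0 0 0" --pt "1 -95 0 0 0 0 0" --pt "1 -132 0 0 0 0 0"

```text
time_s: 116.5
eef_pos: [612.9, 68.3, 168.4]
ee_rot: [-0.499, -0.502, -0.498, 0.502]
force: [-0.1, -0.6, -2.0]
grip_width: 0.284
```

Request:
carry_out --pt "1 0 -6 46 0 0 0" --pt "1 0 -13 92 0 0 0" --pt "1 0 -20 138 0 0 0" --pt "1 0 -26 184 0 0 0" --pt "1 0 -33 230 0 0 0"

```text
time_s: 117.12
eef_pos: [578.2, -163.1, 167.6]
ee_rot: [-0.499, -0.501, -0.498, 0.502]
force: [0.6, -0.0, -2.5]
grip_width: 0.283
```

Request:
carry_out --pt "1 0 -6 46 -10 0 0" --pt "1 0 -13 92 -20 0 0" --pt "1 0 -20 138 -30 0 0" --pt "1 0 -26 184 -40 0 0" --pt "1 0 -33 230 -50 0 0"

```text
time_s: 117.75
eef_pos: [543.7, -392.9, 167.7]
ee_rot: [0.665, 0.241, 0.664, -0.243]
force: [0.4, -0.1, -2.6]
grip_width: 0.289
```

Run:
```python
from h import *
plan((tr(-38,60),T(68.2)),(tr(-38,10),T(68.2)))
```

```text
t 117.75 p [ 543.7 -392.9  167.7] psi 50.0 F [ 0.4 -0.1 -2.6] w 0.289 j [-0.8   0.69  1.08 -0.    1.37 -1.67]
shift [104.7  -4.7   5.5] turn [-18.2   0.1   0.1]
shift [154.7  -4.7   5.5] turn [-18.2   0.1   0.1]
```

Request:
carry_out --pt "1 20 -2 1.5 -6 0 0" --pt "1 45 -4 3 -12 0 0" --pt "1 70 -5 5.5 -18 0 0" --pt "1 95 -5 5.5 -18 0 0" --pt "1 115 -5 5.5 -18 0 0"

```text
time_s: 118.38
eef_pos: [544.8, -398.8, 51.2]
ee_rot: [0.693, 0.137, 0.694, -0.137]
force: [0.4, -0.3, -3.0]
grip_width: 0.284
```

Request:
carry_out --pt "1 15 0 0 0 0 0" --pt "1 28 0 0 0 0 0" --pt "1 37 0 0 0 0 0" --pt "1 41 0 0 0 0 0" --pt "1 42 0 0 0 0 0"

```text
time_s: 119.0
eef_pos: [544.7, -398.8, 9.4]
ee_rot: [0.693, 0.137, 0.694, -0.137]
force: [-0.8, -0.1, -2.8]
grip_width: 0.285
```

Request:
carry_out --pt "1 0.6 0 0 0 0 0" --pt "1 1.2 0 0 0 0 0" --pt "0.1 1.2 0 0 0 0 0" --pt "0.1 1.2 0 0 0 0 0" --pt "0.1 -15 0 0 0 0 0"

```text
time_s: 119.62
eef_pos: [544.1, -398.3, 24.0]
ee_rot: [0.693, 0.137, 0.695, -0.137]
force: [-0.0, -0.5, 0.7]
grip_width: 0.448
```

Request:
carry_out --pt "0.1 -30 0 0 0 0 0" --pt "0.1 -60 0 0 0 0 0" --pt "0.1 -100 0 0 0 0 0" --pt "0.1 -130 0 -20 0 0 0" --pt "0.1 -150 0 -60 0 0 0"

```text
time_s: 120.25
eef_pos: [489.3, -376.0, 177.0]
ee_rot: [0.694, 0.136, 0.693, -0.138]
force: [0.1, -0.7, -0.2]
grip_width: 0.45
```

Request:
carry_out --pt "0.1 0 0 -40 0 0 0" --pt "0.1 0 20 -80 0 0 0" --pt "0.1 0 40 -120 0 0 0" --pt "0.1 0 60 -150 0 0 0" --pt "0.1 0 60 -150 0 0 0"

```text
time_s: 120.88
eef_pos: [372.8, -262.1, 176.0]
ee_rot: [0.694, 0.136, 0.694, -0.137]
force: [0.1, -0.8, 0.8]
grip_width: 0.45
```

Run:
```python
from h import *
st()
im=cap("scene"); b=cap("top"); cv2.imwrite("pics/sc_e.png",im); cv2.imwrite("pics/top_e.png",b)
A=cv2.resize(im[125:345,150:370],(440,440),interpolation=cv2.INTER_CUBIC); B=cv2.resize(b[170:270,130:410],(786,281)[0:2],interpolation=cv2.INTER_CUBIC)
B=cv2.resize(b[165:265,220:410],(560,295),interpolation=cv2.INTER_CUBIC)[:,200:]
cv2.imwrite("pics/e.png",np.hstack([A,np.vstack([B,np.zeros((145,360,3),np.uint8)])]))
```

```text
t 120.88 p [ 372.8 -262.1  176. ] psi 67.7 F [ 0.1 -0.8  0.8] w 0.45 j [-0.87  0.22  1.78 -0.    1.15 -2.05]
```

View pics/e.png

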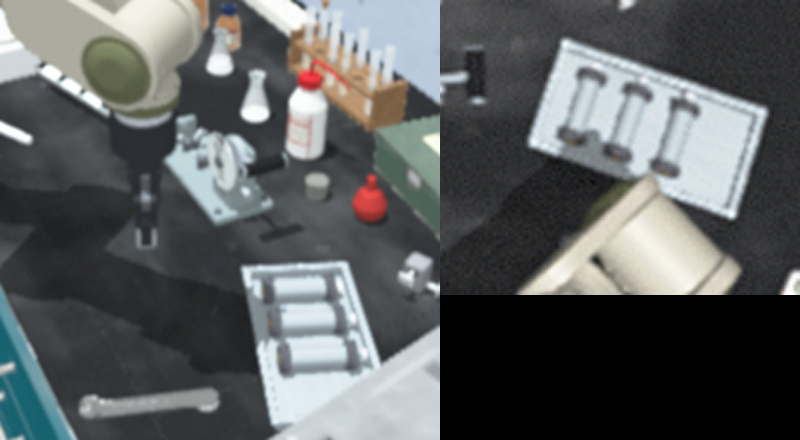

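Run:
```python
from h import *
a=cv2.imread("pics/top_b3.png").astype(int); b=cv2.imread("pics/top_e.png").astype(int); c=cv2.imread("pics/top0raw.png").astype(int)
s=np.s_[185:245,136:216]
for nm,x in(("b3-e",np.abs(a-b)),("0-e",np.abs(c-b))): d=x[s].max(2); ys,xs=np.where(d>50); print(nm,d.mean().round(1),len(xs),(xs.mean()+136,ys.mean()+185) if len(xs) else "")
print("bay proj",proj("top",bay(-93,-8,0,0)))
for n,s in(("flask/bulb",np.s_[145:170,210:320]),): print(n,np.abs(c-b)[s].mean())
print(order.finish_job())
```

```text
b3-e 3.1 0 
0-e 7.5 173 (np.float64(202.1791907514451), np.float64(209.04046242774567))
bay proj [[200.30449149 208.59495239]]
flask/bulb 3.177939393939394
the job is handed in; nothing more can be done
None
```

I pressed all four cartridges and sorted them: cartridge 1 is in the rack and cartridges 2, 3 and 4 are in the tray. The job is handed in. Cartridge 3 is a very close call.

The numbers follow the starting row, from the rack side to the tray side. They are my own count, since the scene does not label them.

| Cartridge | Ram travel when it firmed up | Result |
|---|---|---|
| 1 | about 16.1 mm | well packed: rack, outermost bay on the press side, resting at the lip, stem uphill |
| 2 | about 22.6 mm | underpacked: tray |
| 3 | 18.0–18.2 mm | just past the line: tray |
| 4 | about 19.2 mm | underpacked: tray |

**Cartridge 3:** it reads only 0–0.2 mm past the 18 mm line, which is within my measuring error. I pressed it a second time, checked the lever's resting height, and confirmed the cartridge was against the backstop. Every reading came out at the line or just past it, so I treated it as underpacked. That could be wrong.

**Force:** grip force at firm-up was at most 16.5 N when I stopped.

**Last checks:**
- The final picture shows three cartridges lying side by side in the tray.
- Cartridge 1's place in the rack has not changed since mid-run, and the flask and bulb area has not changed since the start; both were compared by pixels only.
- The arm stood clear of everything, with its gripper empty, at about 121 s.

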